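# Dry the pipe fittings in the bench dryer

## Task

Load the bench dryer and start it: turn its catch aside, lift off the lid and lay it flat on the bench beside the dryer, then put every grey pipe fitting that lies on the bench (elbows and sleeves) into the tray side by side, resting on the tray's floor and not piled up. Then put the lid back on so that it sits fully home, turn the catch back square over it, and only then push the black knob in against its spring, turn it counter-clockwise past its safety stop as far as it goes, and let it spring out again. Leave the can, the roll of tape and the tape measure where they are.

Things in the scene. Friction and masses are not known exactly. Their poses are not given: they have to be found in the camera images.
- dryer: fixed white bench dryer. Origin: on the bench under the tray's centre; x, y along its sides, z up. Tray: inside 165 (x) x 220 mm (y), 50 deep, floor 60 and rim 110 mm above the bench, walls 5. Ledge with the knob on the -y side: 65 mm high, out to y -220; knob axis at x 0, y -170. Catch post on the -x side: 100 mm high, 70 wide, out to x -128
- tray_floor (a point): centre of the tray's inner floor, axes as the dryer's
- lid_seat (a point): the point, 133 mm above the bench over the tray's centre, at which lid_handle is when the lid is fully home; axes as the dryer's
- lid_handle (a point): centre of the lid's handle. Loose lid, 0.35 kg: grey plate 185 (own x) x 240 (own y) x 8 mm; below it a lip 153 x 208 x 5 mm that enters the tray with 6 mm play all round; on top a black bar handle 16 wide (x), 90 long (y), 30 high. Point: 15 mm above the plate's top, 28 above the lip's underside. z up. Fits either way round. Starts home on the tray, under the catch
- catch (a joint): angle of the catch, a flat steel bar on a vertical pivot on the dryer's -x side. 0: bar along the dryer's +x, square over the lid's edge, 2.5 mm above the lid. Grows counter-clockwise from above, to 1.7; from about 1.3 it is clear of the lid. Stays where left (1.5 N at the peg moves it)
- catch_pivot (a point): the catch's pivot axis, 123.5 mm above the bench, at the dryer's x -116 mm, y 0; axes as the dryer's
- catch_peg (a point): middle of the upright black peg on the catch's bar by which it is moved: 12 mm diameter, 30 mm high, point half-way up (141.5 mm above the bench), 44 mm from the pivot along the bar. The bar is 14 mm wide and ends 14 mm beyond the peg's axis
- plunger (a joint): how far the knob is pushed in (down), m: 0 out, 0.010 fully in. A spring holds it out: 8 N to start, 14 N fully in. It must be at least 0.007 in for the knob's tab to pass under the safety stop
- knob (a joint): angle of the knob about the upward axis, 0 (off) to 1.4 (end of turn, on), growing counter-clockwise from above. Not pushed in, it is blocked at about 0.3 by the safety stop; pushed in, it passes; beyond about 0.75 it springs out again when released. Stays where left (0.04 N m friction)
- knob_grip (a point): centre of the knob's round ribbed grip, on its upright axis: 26 mm diameter, 26 mm high; point half-way up, 98 mm above the bench when out. Own x: the white pointer line. Below it a round skirt, radius 32 mm, top 13 mm under the point. Steel stop 37 to 53 mm from the axis, 40 degrees counter-clockwise from the dryer's +x, top 84 mm above the bench
- elbow1_leg (a point): grey plastic 90 degree elbow lying flat, 28 mm high, 62 x 62 mm, two round legs of 28 mm diameter, each 48 mm from corner centre to open end. Point: on the axis of leg A, 14 mm up, 32 mm from the corner. Own x: along leg A to its open end; y: the way the other leg runs from the corner; z: up when flat. Outline's middle: x -15, y +17 mm. 50 g. Grip leg A across, along y. May be absent
- elbow2_leg (a point): a second elbow, same as elbow1 in every way. Point and axes as there: on leg A's axis, 32 mm from the corner, x along leg A, y the way the other leg runs, z up when flat. May be absent
- sleeve1_mid (a point): a straight sleeve (open tube) in grey plastic, 40 mm outside diameter, 4.5 mm wall, 40 mm long, standing upright at the start. The point is its very middle; own z is its axis. Weighs about 60 g. May be absent (None)
- sleeve2_mid (a point): a straight sleeve (open tube) in grey plastic, 40 mm outside diameter, 4.5 mm wall, 40 mm long, standing upright at the start. The point is its very middle; own z is its axis. Weighs about 60 g. May be absent (None)
- sleeve3_mid (a point): a straight sleeve (open tube) in grey plastic, 33 mm outside diameter, 4.5 mm wall, 36 mm long, standing upright at the start. The point is its very middle; own z is its axis. Weighs about 60 g. May be absent (None)
- cement_mid (a point): bystander: can of 68 mm diameter and 95 mm height; point at its middle
- tape_mid (a point): bystander: black roll of tape, 96 mm diameter, 25 mm high; point at its middle
- tapemeasure_mid (a point): bystander: yellow tape measure 70 x 38 x 65 mm high; point at its middle
Mind the look-alikes: they are no part of the job. Leave any green or yellow look-alike of the part that bears sleeve1_mid alone.

How it is judged:
On the way, in this order (a step that is already met when the one before it is completed fails the run):
1. the lid is off and lies on the bench (horizontal distance between lid_handle and lid_seat above 0.15 m and height (world z) of lid_handle below 0.045 m and angle between lid_handle's own z axis and vertical below 0.15 rad), for 0.2 s.
2. every fitting present rests in the tray (x of elbow1_leg in the frame of tray_floor between -0.08 and 0.08 m and y of elbow1_leg in the frame of tray_floor between -0.108 and 0.108 m and z of each of elbow1_leg, elbow2_leg, sleeve1_mid, sleeve2_mid, sleeve3_mid in the frame of tray_floor below 0.032 m and x of elbow2_leg in the frame of tray_floor between -0.08 and 0.08 m and y of elbow2_leg in the frame of tray_floor between -0.108 and 0.108 m and x of sleeve1_mid in the frame of tray_floor between -0.08 and 0.08 m and y of sleeve1_mid in the frame of tray_floor between -0.108 and 0.108 m and x of sleeve2_mid in the frame of tray_floor between -0.08 and 0.08 m and y of sleeve2_mid in the frame of tray_floor between -0.108 and 0.108 m and x of sleeve3_mid in the frame of tray_floor between -0.08 and 0.08 m and y of sleeve3_mid in the frame of tray_floor between -0.108 and 0.108 m), for 0.2 s.
3. the lid is fully home (horizontal distance between lid_handle and lid_seat below 0.012 m and z of lid_handle in the frame of lid_seat below 0.004 m and angle between lid_handle's own z axis and vertical below 0.04 rad), for 0.2 s.
4. the catch is over the lid (all of step 3 and value of joint catch below 0.3 rad), for 0.2 s.
5. the knob is turned past its stop and has sprung out (all of step 4 and value of joint knob above 1.15 rad and value of joint plunger below 0.002 m), for 0.2 s.
At the end, for the whole second after the job is handed in: all fittings present in the tray, points under 32 mm above its floor; lid home (handle within 12 mm of lid_seat level, under 4 mm high, tilt under 0.04 rad); catch below 0.3 rad; knob above 1.15 rad and pushed in less than 2 mm (all of step 2 and all of step 5); the robot touches nothing.
It fails at once if the can is moved more than 25 mm (distance of cement_mid from where it was at the start of the episode above 0.025 m).
It fails at once if the roll of tape is moved more than 25 mm (distance of tape_mid from where it was at the start of the episode above 0.025 m).
It fails at once if the tape measure is moved more than 25 mm (distance of tapemeasure_mid from where it was at the start of the episode above 0.025 m).
Of elbow1, elbow2, sleeve1, sleeve2, sleeve3 only 2 to 4 are there at a start; the rules pass over those that are not, and their reading is None.
At some moment in a run one of elbow1, elbow2, sleeve1, sleeve2, sleeve3 may be knocked a few centimetres aside while the robot is not near it.
Once in a run the grip may slacken for a moment while it holds something.
It also fails if it takes over 210 s, if anything falls off the work surface, if the arm or the gripper's body presses on something with over 40 N, if the wrist force passes 120 N, or if a joint passes its speed limit or range.

## Robot

A 6-joint arm with a two-finger parallel gripper is mounted at the origin on the work surface. World frame = base frame: x ahead of the robot, y to its left, z up, the work surface at z = 0. Lengths are in m, angles in rad, forces in N, time in s.
With the tool pointing down it reaches from about 0.375 to 0.925 m from the base axis. Payload 5.7 kg.
Tool frame: the origin (TCP) lies at the very end of the fingers, on their centre line; the grasp point (between the pads) lies 19 mm behind it; z points along the fingers, x is the direction in which the jaws open and shut, and the axes are right-handed (so a half turn about z gives the same grasp; the last joint's range is limited). The gripper opens to 88 mm and grips with 3 to 60 N. Pads are 20 mm wide; open, the fingers measure 115 mm over their backs; the gripper's body (75 mm by 178 mm) begins 61 mm behind the grasp point.
Start: joints at [-1.284, 0.359, 1.51, -0, 1.272, -0.115], TCP at [0.235, -0.552, 0.223] pointing down, gripper open.
Joint ranges: [-2.97, 2.97], [-1.01, 2.36], [0.21, 2.38], [-0.96, 4.11], [0.2, 2.71], [-2.98, 2.98]. Speed limits (rad/s): [2.39, 2.39, 3.14, 3.14, 3.14, 3.14].

## Interface

Orientations are given as a unit quaternion [w, x, y, z].
In Python, from bench import bot gives the robot as it stands.
- The arm moves only by the tool apply_moves, never from a script. Its argument "plan" is a list of rows, each a list of 4 numbers: the shift along the tool's x, y, z in cm, then the turn about the tool's z in degrees. In form: [[dx, dy, dz, spin], ...]. A call has 1 to 5 rows; each row shifts and turns the commanded pose from where the row before left it, along the tool's axes as they then stand; what a row does not reach is not made up. A row lasts 1/8 s, in which the tool goes at most 62.5 mm and 10.7 degrees, less where a joint would pass 70% of its speed; a pose out of reach is approached as far as the arm can. A call with a gripper value outside its range is refused whole. "jaw" is the opening, from -1 (shut) to 1 (fully open), so that 0 is half open, set as the call begins (left out, the last holds). The fingers move at their own pace and stop on an object; the grip force is fixed at half the most. Time passes only in rows, so rows that do not move let the fingers close. It gives the time, the measured TCP pose, the force and the opening at its end, in the units of the state.
- bot.state(): the state, without advancing time (a new reading comes with each control period).
- bot.snapshot(name): name is "scene" or "top"; returns a dict with "frame" (384x512x3 uint8, red, green, blue), "range_z" (384x512 float32, m along the optical axis (not along the pixel's ray), 0 where there is no reading), "vertical_fov" (degrees; the focal length in pixels is half the picture's height over the tangent of half this angle, whatever the lens; pixels are square), "cx", "cy" (the principal point, pixels), "origin" and "attitude" of the camera in the world. Camera axes: x right, y up, looking along -z (the intrinsics and any distortion apply to the point x, -y, -z); pixel columns grow to the right and rows downward; lengths in m; the calibration is good to about 2 mm. A picture is of the moment at which its call begins.
- bot.hand_in(): hands the job in, once; it reports no verdict.
The state is a dict: "t": time; "q": joint angles; "qd": joint speeds; "joint_efforts": joint torques, N m; "tcp_pos": TCP position; "orientation": TCP orientation; "force": force on the tool from outside, world axes, zero at the start; "wrist_torque": the same for the moment, N m; "width": finger opening in m.
Only numpy, scipy, OpenCV 4.12 (cv2) and the standard library are available. Lean on these libraries where they do the work, as an engineer would, in place of code of your own. Each camera call takes 0.05 s, during which the arm holds its last target. There are 200 camera calls.

## Working session

There is one attempt and no reset: what is moved stays moved. The work goes in short steps, Python scripts to look and compute and a tool call to move; the robot and the scene stay as the last step left them, time stands still between calls to the robot, and variables do not carry over. Pictures are saved under pics/ and viewed, about 12 in all and at most 16, crops included, and the job is handed in when it is done.

Besides the shell and the picture viewer there is one more tool, called after "Request:" as name([rows], argument=value, ...), one row to a line, values as JSON. apply_moves: Moves the arm, as the interface text tells. Its arguments: {"type":"object","properties":{"plan":{"type":"array"},"jaw":{"type":"number"}},"required":["plan"]}

```bash
mkdir -p pics; cat > h.py <<'E'
import numpy as np, cv2
from bench import bot
from scipy.spatial.transform import Rotation as R
def snap(n):
    s=bot.snapshot(n); np.savez(f'{n}.npz',**s); return s
def quat(a):
    a=np.array(a,float)
    return a if a.shape==(3,3) else R.from_quat(a[[1,2,3,0]]).as_matrix()
def cloud(s):
    H,W=s['range_z'].shape; f=H/2/np.tan(np.radians(float(s['vertical_fov']))/2)
    v,u=np.mgrid[0:H,0:W]; z=s['range_z']
    p=np.stack([(u-s['cx'])/f*z,-(v-s['cy'])/f*z,-z],-1)
    return p@quat(s['attitude']).T+s['origin']
E
python3 - <<'E'
from h import *
for n in('scene','top'):
    s=snap(n); print(n,{k:s[k] for k in s if k not in('frame','range_z')})
    cv2.imwrite(f'pics/{n}0.png',cv2.resize(s['frame'][...,::-1],(800,600)))
print(bot.state())
E
```

```text
scene {'vertical_fov': 47.53336526944532, 'cx': 255.10170469879742, 'cy': 193.67602481177525, 'origin': array([ 0.90025941, -0.47435938,  1.02809993]), 'attitude': array([0.90634633, 0.25114155, 0.09353595, 0.32667304])}
top {'vertical_fov': 44.823150865465756, 'cx': 258.6384027049761, 'cy': 194.7032764392791, 'origin': array([ 0.40400692, -0.01887748,  1.24255828]), 'attitude': array([-0.7000393 , -0.037598  ,  0.05665972,  0.71085937])}
{'t': 0.1, 'q': array([-1.28409557e+00,  3.59448255e-01,  1.51128505e+00,  1.04914684e-05,
        1.27249780e+00, -1.15111724e-01]), 'qd': array([ 1.00236065e-03, -9.43151982e-05, -4.88708493e-03,  4.36230306e-04,
        1.63465174e-03,  1.37004158e-04]), 'joint_efforts': array([ 1.03112699e-03, -5.16355383e+01, -2.71407312e+01,  6.77604857e-02,
        2.76696350e-02, -1.44159321e-05]), 'tcp_pos': array([ 0.23447128, -0.55163645,  0.22189945]), 'orientation': array([-5.31346457e-04,  8.33991404e-01, -5.51776827e-01, -6.23559535e-04]), 'force': array([ 0.74142514, -0.0757081 , -0.37687812]), 'wrist_torque': array([-0.0204139 ,  0.02631807,  0.01204894]), 'width': 0.08790110583531305}
```

View pics/top0.png

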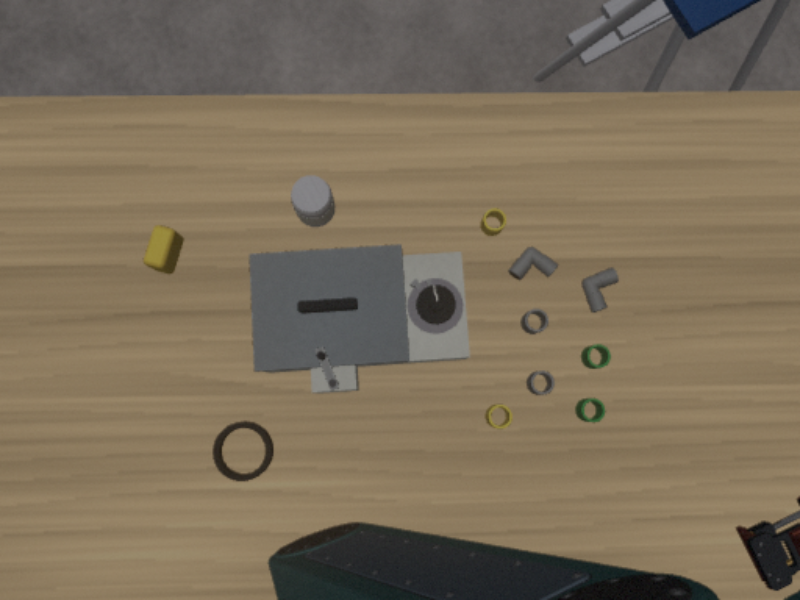

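View pics/scene0.png

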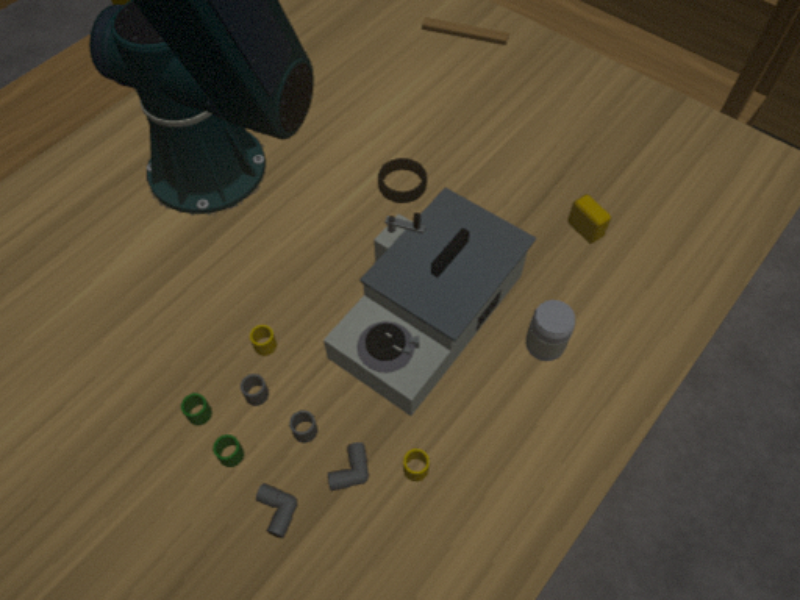

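Top view (800x600): lid centred ~(328,308), catch peg (321,355)/pivot (333,384), knob (436,304), grey elbows ~(533,262) and (600,288), grey sleeves (535,321), (541,382). The yellow and green ones are look-alikes. Next I measure with the depth.

```bash
cat >> h.py <<'E'
def show(s,P,box,name,k=4):
    u0,v0,u1,v1=box
    im=cv2.resize(s['frame'][v0:v1,u0:u1,::-1],None,fx=k,fy=k,interpolation=cv2.INTER_CUBIC)
    cv2.imwrite(f'pics/{name}.png',im)
E
python3 - <<'E'
from h import *
for n in('top','scene'):
    s=dict(np.load(n+'.npz')); P=cloud(s); z=P[...,2]
    print(n,'table z',np.median(z[(s['range_z']>0)&(abs(z)<.02)]), 'noise',np.std(z[(abs(z)<.02)]))
    def rect(m,nm):
        m=cv2.morphologyEx(m.astype(np.uint8),cv2.MORPH_OPEN,np.ones((3,3)))
        k,l,st,_=cv2.connectedComponentsWithStats(m)
        for i in range(1,k):
            if st[i,4]<25: continue
            q=P[l==i]; r=cv2.minAreaRect(q[:,:2].astype(np.float32))
            v,u=np.where(l==i); c=s['frame'][l==i].mean(0).astype(int)
            print(nm,'n',st[i,4],'px',u.mean().round(),v.mean().round(),'c',np.round(r[0],4),'sz',np.round(r[1],3),'ang',round(r[2],1),'z',np.round(np.percentile(q[:,2],[5,50,95]),3),'mean',q[:,:2].mean(0).round(4),'rgb',c)
    ok=(s['range_z']>0)&(P[...,0]>.3)&(P[...,0]<1.1)
    rect(ok&(z>.112)&(z<.124),'lid')
    rect(ok&(z>.127)&(z<.17),'hi')
    rect(ok&(z>.055)&(z<.072),'ledge')
    rect(ok&(z>.098)&(z<.112),'knob')
    rect(ok&(z>.010)&(z<.05),'low')
E
```

```text
top table z -0.0007966859979660068 noise 0.0026778524415152034
lid n 6955 px 210.0 196.0 c [0.5538 0.0683] sz [0.186 0.24 ] ang 3.0 z [0.114 0.117 0.121] mean [0.553  0.0685] rgb [89 92 93]
hi n 282 px 209.0 195.0 c [0.5533 0.0668] sz [0.016 0.087] ang 2.7 z [0.135 0.146 0.15 ] mean [0.5524 0.0676] rgb [39 38 36]
ledge n 378 px 101.0 158.0 c [0.6652 0.3499] sz [0.038 0.07 ] ang 72.8 z [0.058 0.063 0.067] mean [0.6637 0.3491] rgb [140 124  56]
ledge n 2030 px 279.0 196.0 c [ 0.5602 -0.1026] sz [0.175 0.098] ang 3.1 z [0.06  0.064 0.068] mean [ 0.5571 -0.1031] rgb [128 126 122]
knob n 54 px 280.0 193.0 c [ 0.5607 -0.101 ] sz [0.02  0.018] ang 87.8 z [0.107 0.11  0.112] mean [ 0.5606 -0.1023] rgb [53 50 47]
low n 58 px 318.0 137.0 c [ 0.7197 -0.2147] sz [0.036 0.015] ang 58.9 z [0.016 0.036 0.043] mean [ 0.7204 -0.2157] rgb [117 103  51]
low n 68 px 204.0 141.0 c [0.7139 0.0892] sz [0.01  0.047] ang 17.9 z [0.012 0.03  0.048] mean [0.7128 0.0886] rgb [72 68 62]
low n 58 px 313.0 145.0 c [ 0.6993 -0.2005] sz [0.037 0.013] ang 54.7 z [0.013 0.033 0.042] mean [ 0.6973 -0.1997] rgb [109  97
[... 4273 characters left out ...]
32 0.041] mean [ 0.3881 -0.3655] rgb [35 55 24]
low n 199 px 194.0 271.0 c [ 0.5381 -0.2784] sz [0.038 0.039] ang 36.2 z [0.012 0.032 0.041] mean [ 0.5382 -0.2773] rgb [54 52 46]
low n 219 px 146.0 287.0 c [ 0.477 -0.379] sz [0.039 0.037] ang 50.4 z [0.013 0.033 0.041] mean [ 0.4777 -0.3794] rgb [35 56 25]
low n 471 px 225.0 300.0 c [ 0.6304 -0.2801] sz [0.062 0.062] ang 51.4 z [0.016 0.025 0.029] mean [ 0.6399 -0.2813] rgb [63 62 59]
low n 190 px 266.0 296.0 c [ 0.7099 -0.2139] sz [0.038 0.039] ang 41.8 z [0.013 0.035 0.041] mean [ 0.7106 -0.2143] rgb [91 78 16]
low n 499 px 178.0 325.0 c [ 0.5905 -0.3981] sz [0.062 0.062] ang 19.7 z [0.016 0.025 0.029] mean [ 0.5954 -0.3927] rgb [61 61 57]
```

```bash
cat >> h.py <<'E'
import json
C=np.array([.5537,.066]); TH=np.radians(3.0)
def D(x,y):  # dryer mm -> world xy
    c,s=np.cos(TH),np.sin(TH); return C+np.array([c*x-s*y,s*x+c*y])/1000
def pose():
    st=bot.state(); M=quat(st['orientation']); return np.array(st['tcp_pos']),np.degrees(np.arctan2(M[1,0],M[0,0])),st
def plan(wps,start=None,vmax=5.0,wmax=9.):
    """wps: (x,y,z,psi_deg[,vmax cm]); prints rows in calls of 5; tool pointing down"""
    if start is None: p,psi,_=pose()
    else: p,psi=np.array(start[:3],float),start[3]
    rows=[]
    for w in wps:
        v=w[4] if len(w)>4 else vmax
        t=np.array(w[:3]); dps=(w[3]-psi+180)%360-180 if len(w)<6 else w[3]-psi
        n=max(1,int(np.ceil(np.linalg.norm(t-p)*100/v-.05)),int(np.ceil(abs(dps)/wmax-.05)))
        for k in range(n):
            d=(t-p)/(n-k)*100; sp=-round(dps/(n-k)); dps+=sp
            a=np.radians(psi); X=np.array([np.cos(a),np.sin(a),0]); Y=np.array([np.sin(a),-np.cos(a),0])
            r=[round(float(d@X),1)+0.,round(float(d@Y),1)+0.,round(float(-d[2]),1)+0.]
            p=p+(r[0]*X+r[1]*Y-r[2]*np.array([0,0,1]))/100; psi-=sp
            rows.append(r+[sp])
        rows.append('|')
    out=[];c=[]
    for r in rows:
        if r=='|': 
            if c: out.append(c);c=[]
            print_=None; out.append('--')
        else:
            c.append(r)
            if len(c)==5: out.append(c);c=[]
    for o in out: print(o)
    print('end',p.round(4),round(psi,1))
E
python3 - <<'E'
from h import *
p,psi,_=pose(); print(p,psi)
pv=D(-116,0); print('pivot',pv)
def peg(a): return pv+.044*np.array([np.cos(a+TH),np.sin(a+TH)])
a0=np.arctan2(.011,.0407)-TH; a=peg(.22)
ps=lambda a:np.degrees(a+TH)+90-180   # tangent
print('peg est',a,ps(.22))
plan([(p[0]+.13,p[1]+.2,.25,ps(.22)),(*a,.25,ps(.22)),(*a,.134,ps(.22),4)])
E
```

```text
[ 0.23447128 -0.55163645  0.22189945] -66.97800880407628
pivot [0.43785897 0.05992903]
peg est [0.48023708 0.07176525] -74.39492850712189
[[-2.7, -4.0, -0.6, 1], [-2.7, -3.9, -0.6, 2], [-2.9, -3.8, -0.5, 1], [-2.9, -3.8, -0.6, 2], [-3.1, -3.6, -0.5, 1]]
--
[[-4.2, -2.5, 0.0, 0], [-4.2, -2.5, 0.0, 0], [-4.2, -2.5, 0.0, 0], [-4.1, -2.6, 0.0, 0], [-4.2, -2.5, 0.0, 0]]
[[-4.1, -2.6, 0.0, 0], [-4.2, -2.5, 0.0, 0], [-4.1, -2.6, 0.0, 0], [-4.2, -2.5, 0.0, 0]]
--
[[0.0, 0.0, 3.9, 0], [0.0, 0.0, 3.8, 0], [0.0, 0.0, 3.9, 0]]
--
end [0.48   0.0721 0.1339] -74.0
```

Request:
apply_moves([
  [-2.7,-4.0,-0.6,1],
  [-2.7,-3.9,-0.6,2],
  [-2.9,-3.8,-0.5,1],
  [-2.9,-3.8,-0.6,2],
  [-3.1,-3.6,-0.5,1],
], jaw=-0.1)

```text
t: 0.72
tcp_pos: [0.3651, -0.3503, 0.2506]
orientation: [-0.0, 0.798, -0.602, -0.0]
force: [0.4, 0.1, 0.7]
width: 0.0415
```

Request:
apply_moves([
  [-4.2,-2.5,0.0,0],
  [-4.2,-2.5,0.0,0],
  [-4.2,-2.5,0.0,0],
  [-4.1,-2.6,0.0,0],
  [-4.2,-2.5,0.0,0],
])

```text
t: 1.35
tcp_pos: [0.428, -0.1146, 0.2505]
orientation: [-0.0, 0.799, -0.602, -0.0]
force: [1.4, -0.7, -0.2]
width: 0.0395
```

Request:
apply_moves([
  [-4.1,-2.6,0.0,0],
  [-4.2,-2.5,0.0,0],
  [-4.1,-2.6,0.0,0],
  [-4.2,-2.5,0.0,0],
  [0,0,0,0],
])

```text
t: 1.98
tcp_pos: [0.4804, 0.0743, 0.2504]
orientation: [-0.0, 0.8, -0.6, -0.0]
force: [-0.2, -0.7, -0.1]
width: 0.0394
```

Request:
apply_moves([
  [0,0,4,0],
  [0,0,3,0],
  [0,0,0,0],
])

```text
t: 2.35
tcp_pos: [0.4777, 0.0707, 0.1787]
orientation: [0.002, 0.799, -0.602, -0.002]
force: [0.2, 0.4, 0.6]
width: 0.0399
```

```bash
python3 - <<'E'
from h import *
p,psi,_=pose(); print(p,psi)
s=snap('scene'); show(s,None,(200,80,340,200),'peg1',5)
t=snap('top')
f=384/2/np.tan(np.radians(s['vertical_fov'])/2)
def proj(s,X):
    f=384/2/np.tan(np.radians(float(s['vertical_fov']))/2)
    c=quat(s['attitude']).T@(np.array(X)-s['origin']); return c[0]/-c[2]*f+s['cx'],-c[1]/-c[2]*f+s['cy']
print(np.array(proj(s,p)),(np.array(proj(s,p))-[200,80])*5)
E
```

```text
[0.4777256  0.07065929 0.17874626] -74.01490315782458
[266.3849402 132.5968908] [331.92470102 262.984454  ]
```

View pics/peg1.png

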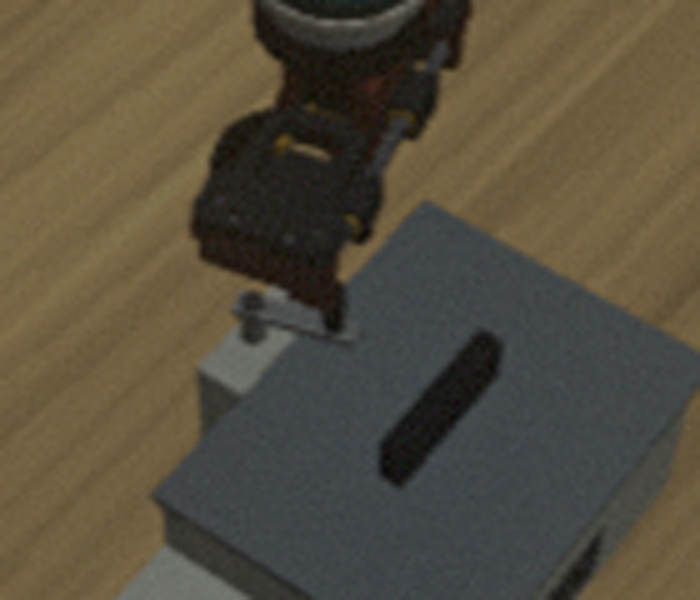

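Fingers straddle the peg (its base is at ~(333,328) in the crop). Descend and narrow the jaws.

Request:
apply_moves([
  [0,0,2,0],
  [0,0,2.5,0],
  [0,0,0,0],
])

```text
t: 2.82
tcp_pos: [0.4798, 0.0712, 0.1358]
orientation: [0.0, 0.799, -0.602, -0.0]
force: [-0.2, -0.4, 0.0]
width: 0.0398
```

Request:
apply_moves([
  [0,0,0,0],
  [0,0,0,0],
  [0,0,0,0],
  [0,0,0,0],
], jaw=-1)

```text
t: 3.32
tcp_pos: [0.4811, 0.0719, 0.1365]
orientation: [-0.001, 0.799, -0.602, 0.001]
force: [0.7, 1.4, 4.9]
width: 0.0113
```

```bash
python3 - <<'E'
from h import *
p,psi,st=pose(); print(p,psi,st['width'],st['force'],st['wrist_torque'])
E
```

```text
[0.48112258 0.07187795 0.13650813] -73.98276957358985 0.01126366175333095 [0.67662977 1.36730008 4.91235761] [ 0.42490276 -0.09600867 -0.01290471]
```

Request:
apply_moves([
  [-0.61,0.04,0,-8],
  [-0.61,0.04,0,-8],
  [-0.61,0.04,0,-8],
  [-0.61,0.04,0,-8],
  [-0.61,0.04,0,-8],
])

```text
t: 3.95
tcp_pos: [0.4638, 0.0971, 0.1365]
orientation: [-0.001, 0.957, -0.29, 0.001]
force: [1.2, 5.7, 5.0]
width: 0.0114
```

Request:
apply_moves([
  [-0.61,0.04,0,-8],
  [-0.61,0.04,0,-8],
  [-0.61,0.04,0,-8],
  [-0.61,0.04,0,-8],
  [0,0,0,0],
])

```text
t: 4.58
tcp_pos: [0.4392, 0.1063, 0.1365]
orientation: [-0.003, 1.0, -0.017, 0.0]
force: [-2.7, 13.4, 8.5]
width: 0.0115
```

```bash
python3 - <<'E'
from h import *
p,psi,st=pose(); print(p,psi,st['width'],st['force'])
pv=D(-116,0); d=p[:2]-pv; print(np.hypot(*d),np.arctan2(d[1],d[0])-TH)
E
```

```text
[0.43922717 0.10629785 0.13650931] -1.9932106195331225 0.011520516872294325 [-2.66347674 13.4344844   8.45575759]
0.04638900451546391 1.4889382526783823
```

```bash
python3 - <<'E'
from h import *
p,psi,st=pose()
h=(.5537,.0665)
plan([(p[0],p[1],.22,psi,4),(*h,.22,3),(*h,.122,3,3.5)])
E
```

```text
[[0.0, 0.0, -2.8, 0], [0.0, 0.0, -2.8, 0], [0.0, 0.0, -2.7, 0]]
--
[[3.9, 1.2, 0.0, -2], [3.8, 1.3, 0.0, -1], [3.8, 1.4, 0.0, -2]]
--
[[0.0, 0.0, 3.3, 0], [0.0, 0.0, 3.2, 0], [0.0, 0.0, 3.3, 0]]
--
end [0.554  0.0666 0.1215] 3.0
```

Request:
apply_moves([
  [0,0,0,0],
  [0,0,0,0],
  [0,0,-2.8,0],
  [0,0,-2.8,0],
  [0,0,-2.7,0],
], jaw=-0.1)

```text
t: 5.2
tcp_pos: [0.4395, 0.1029, 0.2193]
orientation: [0.0, 1.0, -0.017, -0.0]
force: [0.3, 0.4, -0.3]
width: 0.0394
```

Request:
apply_moves([
  [3.9,1.2,0,-2],
  [3.8,1.3,0,-1],
  [3.8,1.4,0,-2],
  [0,0,0,0],
  [0,0,0,0],
])

```text
t: 5.82
tcp_pos: [0.5535, 0.0636, 0.218]
orientation: [-0.0, 1.0, 0.026, -0.001]
force: [0.2, -0.1, 0.3]
width: 0.0395
```

Request:
apply_moves([
  [0,0,3.3,0],
  [0,0,3.2,0],
  [0,0,3.2,0],
  [0,0,0,0],
  [0,0,0,0],
])

```text
t: 6.45
tcp_pos: [0.5533, 0.0641, 0.1218]
orientation: [-0.0, 1.0, 0.027, -0.001]
force: [-0.7, 0.7, -0.6]
width: 0.0394
```

Request:
apply_moves([
  [0,0,0,0],
  [0,0,0,0],
  [0,0,0,0],
  [0,0,0,0],
], jaw=-1)

```text
t: 6.95
tcp_pos: [0.5544, 0.0638, 0.122]
orientation: [-0.0, 1.0, 0.026, 0.0]
force: [-0.8, 0.7, 3.9]
width: 0.0157
```

```bash
python3 - <<'E'
from h import *
p,psi,st=pose(); print(p,psi,st['width'],st['force'],st['wrist_torque'])
np.save('lidhome.npy',[*p,psi])
t=(.505,.355)
plan([(p[0],p[1],.165,psi,2),(p[0],p[1],.20,psi,3),(*t,.20,psi,4.5),(*t,.03,psi,4)])
E
```

```text
[0.5544464  0.06381226 0.12203544] 3.014692223870944 0.01569079968529938 [-0.80170106  0.70936294  3.89985641] [ 0.00770652  0.20851342 -0.05161017]
[[0.0, 0.0, -1.4, 0], [0.0, 0.0, -1.4, 0], [0.0, 0.0, -1.5, 0]]
--
[[0.0, 0.0, -1.7, 0], [0.0, 0.0, -1.8, 0]]
--
[[-0.5, -4.2, 0.0, 0], [-0.5, -4.2, 0.0, 0], [-0.5, -4.2, 0.0, 0], [-0.5, -4.2, 0.0, 0], [-0.5, -4.2, 0.0, 0]]
[[-0.5, -4.2, 0.0, 0], [-0.4, -4.1, 0.0, 0]]
--
[[0.0, 0.0, 3.4, 0], [0.0, 0.0, 3.4, 0], [0.0, 0.0, 3.4, 0], [0.0, 0.0, 3.4, 0], [0.0, 0.0, 3.4, 0]]
--
end [0.5051 0.3546 0.03  ] 3.0
```

Request:
apply_moves([
  [0,0,-1.4,0],
  [0,0,-1.4,0],
  [0,0,-1.5,0],
  [0,0,-1.7,0],
  [0,0,-1.8,0],
])

```text
t: 7.58
tcp_pos: [0.5545, 0.0638, 0.201]
orientation: [-0.0, 1.0, 0.026, 0.0]
force: [0.5, -0.4, -3.4]
width: 0.0161
```

Request:
apply_moves([
  [-0.5,-4.2,0,0],
  [-0.5,-4.2,0,0],
  [-0.5,-4.2,0,0],
  [-0.5,-4.2,0,0],
  [-0.5,-4.2,0,0],
])

```text
t: 8.2
tcp_pos: [0.5183, 0.2736, 0.2007]
orientation: [-0.0, 1.0, 0.026, 0.0]
force: [0.6, 0.2, -3.0]
width: 0.0159
```

Request:
apply_moves([
  [-0.5,-4.2,0,0],
  [-0.4,-4.1,0,0],
  [0,0,0,0],
])

```text
t: 8.57
tcp_pos: [0.5046, 0.3574, 0.2005]
orientation: [-0.001, 1.0, 0.028, 0.0]
force: [0.4, -1.4, -1.9]
width: 0.0157
```

Request:
apply_moves([
  [0,0,3.4,0],
  [0,0,3.4,0],
  [0,0,3.4,0],
  [0,0,3.4,0],
  [0,0,3.4,0],
])

```text
t: 9.2
tcp_pos: [0.5058, 0.3537, 0.0295]
orientation: [0.0, 1.0, 0.026, 0.0]
force: [-0.2, 1.3, -4.0]
width: 0.0158
```

```bash
python3 - <<'E'
from h import *
p,psi,st=pose(); print(p,psi,st['width'],st['force'],st['wrist_torque'])
s=snap('scene'); P=cloud(s);z=P[...,2]
cv2.imwrite('pics/lid1.png',cv2.resize(s['frame'][...,::-1],(640,480)))
E
```

```text
[0.50580003 0.35370099 0.02946211] 2.9908919951338357 0.01583739719414951 [-0.21294858  1.34321462 -4.03393538] [-0.06109852 -0.14271062 -0.01831214]
```

View pics/lid1.png

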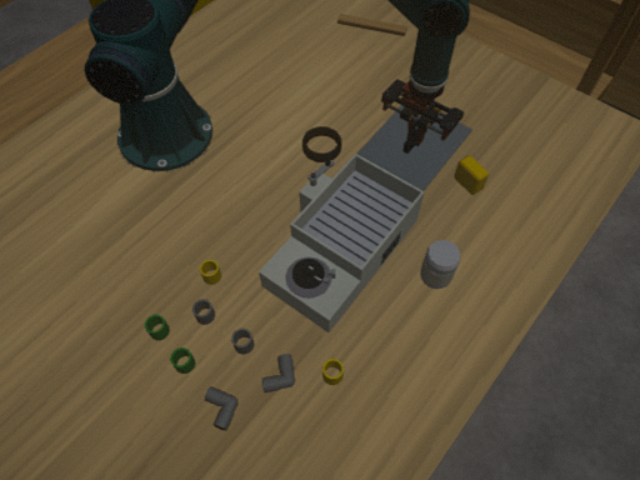

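The lid hangs level over free bench at about (425,150). The tape, tape measure and can are clear, and the tray is open. I lower it, release, rise, then re-measure.

Request:
apply_moves([
  [0,0,0.8,0],
  [0,0,0.45,0],
  [0,0,0,0],
  [0,0,0,0],
])

```text
t: 9.75
tcp_pos: [0.5058, 0.355, 0.0182]
orientation: [-0.0, 1.0, 0.026, 0.001]
force: [0.1, -1.1, -2.0]
width: 0.0158
```

Request:
apply_moves([
  [0,0,0,0],
  [0,0,0,0],
  [0,0,0,0],
], jaw=-0.1)

```text
t: 10.12
tcp_pos: [0.5053, 0.3548, 0.0175]
orientation: [-0.0, 1.0, 0.026, 0.0]
force: [-0.8, 0.1, -1.0]
width: 0.0389
```

Request:
apply_moves([
  [0,0,-4,0],
  [0,0,-5,0],
  [0,0,-5,0],
  [0,0,-4,0],
  [0,0,0,0],
])

```text
t: 10.75
tcp_pos: [0.5074, 0.3559, 0.2012]
orientation: [-0.002, 1.0, 0.026, 0.003]
force: [-1.1, 0.8, -0.3]
width: 0.0398
```

```bash
cat >> h.py <<'E'
def fits(vis=True):
    """grey fittings on the bench, mean of both cameras"""
    res=[]
    for n,dy in(('scene',.0023),('top',-.0023)):
        s=snap(n); P=cloud(s); z=P[...,2]; c=s['frame'].astype(int)
        g=(c.max(2)-c.min(2)<16)
        m=(s['range_z']>0)&(z>.008)&(z<.05)&(P[...,1]<-.13-.15*0)&(P[...,0]>.3)&g
        r=R.from_euler('z',-TH); q=(P[...,:2]-C); yl=-np.sin(TH)*q[...,0]+np.cos(TH)*q[...,1]
        m&=(yl<-.226)
        m=cv2.morphologyEx(m.astype(np.uint8),cv2.MORPH_CLOSE,np.ones((3,3)))
        k,l,st,_=cv2.connectedComponentsWithStats(m)
        for i in range(1,k):
            if st[i,4]<60: continue
            q=P[(l==i)&(z>.008)&(z<.05)][:,:2].astype(np.float32); b=cv2.minAreaRect(q)
            print(n,st[i,4],'c',np.round([b[0][0],b[0][1]+dy],4),'sz',np.round(b[1],3),'ang',round(b[2]%90,1),'off',((q.mean(0)-b[0])*1000).round(1))
E
python3 - <<'E'
from h import *
p,psi,st=pose(); print(p,psi,st['width'],st['force'])
fits()
s=dict(np.load('scene.npz'));P=cloud(s);z=P[...,2]
for n in('scene','top'):
    s=dict(np.load(n+'.npz'));P=cloud(s);z=P[...,2]
    m=(z>.100)&(z<.117)&(P[...,0]>.44)&(P[...,0]<.68)&(P[...,1]>-.06)&(P[...,1]<.2)
    q=P[m][:,:2].astype(np.float32);d=q-C;x=np.cos(TH)*d[:,0]+np.sin(TH)*d[:,1];q=q[x>-.092]; print('rim',n,cv2.minAreaRect(q))
    m=(z>.01)&(z<.05)&(P[...,1]>.215)&(P[...,0]>.39)&(P[...,0]<.615); q=P[m][:,:2].astype(np.float32); print('lid/handle',q.shape,cv2.minAreaRect(q))
E
```

```text
[0.50740273 0.3558891  0.20117956] 3.025684964553111 0.03977033572743327 [-1.08517262  0.76210914 -0.26276678]
scene 215 c [ 0.4336 -0.2818] sz [0.037 0.039] ang 68.4 off [ 0.9 -0.2]
scene 194 c [ 0.5375 -0.276 ] sz [0.036 0.038] ang 60.2 off [ 0.6 -0.2]
scene 431 c [ 0.6303 -0.2789] sz [0.063 0.059] ang 54.3 off [ 9.5 -0.5]
scene 470 c [ 0.59   -0.3976] sz [0.063 0.058] ang 17.5 off [5.3 6.6]
top 326 c [ 0.6288 -0.2768] sz [0.06 0.06] ang 50.5 off [6.7 1. ]
top 328 c [ 0.5889 -0.3952] sz [0.058 0.065] ang 22.4 off [3.  7.8]
top 122 c [ 0.5362 -0.2748] sz [0.037 0.038] ang 32.5 off [0.1 0.6]
top 113 c [ 0.4327 -0.2801] sz [0.036 0.038] ang 13.1 off [-0.3 -0.6]
rim scene ((0.5511381030082703, 0.06411872059106827), (0.17684561014175415, 0.2336282730102539), 2.889914035797119)
lid/handle (2945, 2) ((0.510452151298523, 0.6772527694702148), (0.8689018487930298, 0.1966436505317688), 89.24942779541016)
rim top ((0.5505574345588684, 0.06818702071905136), (0.17720232903957367, 0.2301531285047531), 3.0590083599090576)
lid/handle (4413, 2) ((0.5047230124473572, 0.3586086332798004), (0.1850358098745346, 0.24054966866970062), 3.181752920150757)
```

```bash
python3 - <<'E'
from h import *
a=(.433,-.281); b=D(-42,60); print(b)
plan([(*a,.17,-87,5),(*a,.007,-87,4.2)])
plan([(*a,.19,-87,4.5),(*b,.19,-87,5),(*b,.068,-87,4.2)],start=(*a,.007,-87))
E
```

```text
[0.5086174  0.12371966]
[[-0.8, 4.9, 0.2, 7], [-0.2, 4.9, 0.2, 7], [0.4, 4.9, 0.2, 7], [1.0, 4.8, 0.2, 7], [1.6, 4.7, 0.2, 7]]
[[2.1, 4.4, 0.2, 7], [2.6, 4.2, 0.2, 7], [3.1, 3.8, 0.2, 7], [3.6, 3.4, 0.2, 7], [3.9, 2.9, 0.2, 7]]
[[4.3, 2.4, 0.2, 7], [4.5, 1.9, 0.3, 7], [4.8, 1.3, 0.2, 6]]
--
[[0.0, 0.0, 4.1, 0], [0.0, 0.0, 4.1, 0], [0.0, 0.0, 4.1, 0], [0.0, 0.0, 4.0, 0]]
--
end [ 0.4331 -0.2811  0.0071] -87.0
[[0.0, 0.0, -3.7, 0], [0.0, 0.0, -3.6, 0], [0.0, 0.0, -3.7, 0], [0.0, 0.0, -3.6, 0], [0.0, 0.0, -3.7, 0]]
--
[[-4.4, -1.1, 0.0, 0], [-4.5, -1.1, 0.0, 0], [-4.4, -1.1, 0.0, 0], [-4.5, -1.1, 0.0, 0], [-4.4, -1.1, 0.0, 0]]
[[-4.5, -1.0, 0.0, 0], [-4.4, -1.1, 0.0, 0], [-4.5, -1.0, 0.0, 0], [-4.4, -1.1, 0.0, 0]]
--
[[0.0, 0.0, 4.1, 0], [0.0, 0.0, 4.1, 0], [0.0, 0.0, 4.0, 0]]
--
end [0.5089 0.1235 0.068 ] -87
```

Request:
apply_moves([
  [-0.8,4.9,0.2,7],
  [-0.2,4.9,0.2,7],
  [0.4,4.9,0.2,7],
  [1.0,4.8,0.2,7],
  [1.6,4.7,0.2,7],
], jaw=0.45)

```text
t: 11.48
tcp_pos: [0.4764, 0.108, 0.1852]
orientation: [0.001, 0.961, -0.277, -0.002]
force: [1.4, 0.4, -0.4]
width: 0.0637
```

Request:
apply_moves([
  [2.1,4.4,0.2,7],
  [2.6,4.2,0.2,7],
  [3.1,3.8,0.2,7],
  [3.6,3.4,0.2,7],
  [3.9,2.9,0.2,7],
])

```text
t: 12.1
tcp_pos: [0.448, -0.1351, 0.1753]
orientation: [0.0, 0.833, -0.554, -0.002]
force: [0.2, 0.5, -0.1]
width: 0.0635
```

Request:
apply_moves([
  [4.3,2.4,0.2,7],
  [4.5,1.9,0.3,7],
  [4.8,1.3,0.2,6],
  [0,0,0,0],
  [0,0,0,0],
])

```text
t: 12.72
tcp_pos: [0.4321, -0.2797, 0.1686]
orientation: [-0.0, 0.726, -0.688, -0.002]
force: [0.0, 0.5, 0.4]
width: 0.064
```

```bash
python3 - <<'E'
from h import *
p,psi,st=pose(); print(p,psi,st['width'])
plan([(.433,-.281,.1,-87,4),(.433,-.281,.007,-87,4.2)])
s=snap('scene');cv2.imwrite('pics/s1.png',cv2.resize(s['frame'][170:340,90:330,::-1],None,fx=3,fy=3))
E
```

```text
[ 0.43208605 -0.27970698  0.16857923] -86.97725382793351 0.06399276234875925
[[0.1, 0.0, 3.4, 0], [0.0, -0.1, 3.5, 0]]
--
[[0.0, 0.0, 3.1, 0], [0.0, 0.0, 3.1, 0], [0.0, 0.0, 3.1, 0]]
--
end [ 0.4331 -0.2807  0.0066] -87.0
```

View pics/s1.png

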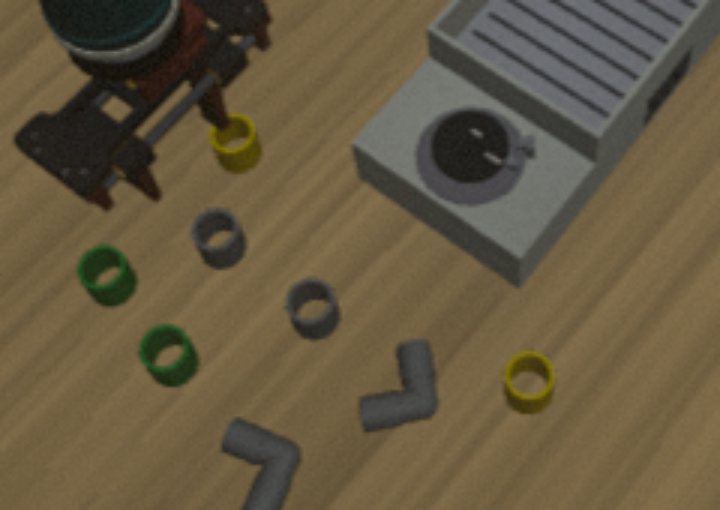

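Gripper is over the grey sleeve ((218,238) in the crop), jaws spread along y. I pick it up.

Request:
apply_moves([
  [0.1,0,3.4,0],
  [0,-0.1,3.5,0],
  [0,0,3.1,0],
  [0,0,3.1,0],
  [0,0,3.1,0],
])

```text
t: 13.4
tcp_pos: [0.4344, -0.28, 0.0072]
orientation: [-0.0, 0.726, -0.687, -0.0]
force: [-0.1, -0.7, -0.2]
width: 0.0639
```

Request:
apply_moves([
  [0,0,0,0],
  [0,0,0,0],
  [0,0,0,0],
  [0,0,0,0],
], jaw=-1)

```text
t: 13.9
tcp_pos: [0.4352, -0.2823, 0.0094]
orientation: [-0.0, 0.725, -0.688, 0.001]
force: [0.5, 2.4, 6.2]
width: 0.039
```

Request:
apply_moves([
  [0,0,-3.7,0],
  [0,0,-3.6,0],
  [0,0,-3.7,0],
  [0,0,-3.6,0],
  [0,0,-3.7,0],
])

```text
t: 14.52
tcp_pos: [0.434, -0.2819, 0.1929]
orientation: [-0.0, 0.725, -0.688, 0.0]
force: [0.2, 0.3, -1.1]
width: 0.0391
```

Request:
apply_moves([
  [-4.4,-1.1,0,0],
  [-4.5,-1.1,0,0],
  [-4.4,-1.1,0,0],
  [-4.5,-1.1,0,0],
  [-4.4,-1.1,0,0],
])

```text
t: 15.15
tcp_pos: [0.4776, -0.056, 0.1918]
orientation: [-0.0, 0.725, -0.688, 0.0]
force: [0.3, 0.5, 0.2]
width: 0.039
```

Request:
apply_moves([
  [-4.5,-1.0,0,0],
  [-4.4,-1.1,0,0],
  [-4.5,-1.0,0,0],
  [-4.4,-1.1,0,0],
  [0,0,0,0],
])

```text
t: 15.78
tcp_pos: [0.5105, 0.1251, 0.1917]
orientation: [-0.001, 0.727, -0.687, 0.0]
force: [0.2, -0.9, -0.2]
width: 0.039
```

```bash
python3 - <<'E'
from h import *
p,psi,st=pose(); print(p,psi,st['width'],st['force'])
b=D(-42,60)
plan([(*b,.10,-87,4.2),(*b,.068,-87,2)])
E
```

```text
[0.5105079  0.12510097 0.19167383] -86.77703789564411 0.03897552226653365 [ 0.20185155 -0.94541446 -0.2328547 ]
[[0.0, 0.1, 3.1, 0], [0.1, 0.0, 3.0, 0], [0.0, 0.1, 3.1, 0]]
--
[[0.0, 0.0, 1.6, 0], [0.0, 0.0, 1.6, 0]]
--
end [0.5086 0.124  0.0677] -86.8
```

Request:
apply_moves([
  [0,0.1,3.1,0],
  [0.1,0,3.0,0],
  [0,0.1,3.1,0],
  [0,0,1.6,0],
  [0,0,1.5,0],
])

```text
t: 16.4
tcp_pos: [0.5086, 0.1209, 0.0682]
orientation: [-0.0, 0.725, -0.688, 0.0]
force: [-6.8, -1.4, 48.8]
width: 0.0388
```

Request:
apply_moves([
  [0,0,0,0],
  [0,0,0,0],
  [0,0,0,0],
], jaw=0.2)

```text
t: 16.77
tcp_pos: [0.5086, 0.1215, 0.0687]
orientation: [-0.0, 0.725, -0.688, 0.0]
force: [1.2, -0.2, 0.1]
width: 0.0527
```

Request:
apply_moves([
  [0,0,-3,0],
  [0,0,-4.5,0],
  [0,0,-4.5,0],
  [0,0,0,0],
])

```text
t: 17.27
tcp_pos: [0.5111, 0.1219, 0.1922]
orientation: [-0.003, 0.726, -0.688, 0.003]
force: [0.1, -0.1, -0.4]
width: 0.0526
```

```bash
python3 - <<'E'
from h import *
p,psi,st=pose(); print(p,psi,st['width'],st['force'])
fits()
a=(.537,-.2755); b=D(42,60)
plan([(*a,.17,-87,5.5),(*a,.007,-87,4.2)])
plan([(*a,.19,-87,4.5),(*b,.19,-87,5.5),(*b,.105,-87,4.3),(*b,.071,-87,2)],start=(*a,.009,-87))
E
```

```text
[0.51112127 0.12188441 0.1921589 ] -86.9654110592804 0.05257238797661511 [ 0.05421125 -0.10076644 -0.36950075]
scene 195 c [ 0.5382 -0.2755] sz [0.037 0.038] ang 44.6 off [-0.2 -0.6]
scene 433 c [ 0.6303 -0.2794] sz [0.061 0.06 ] ang 52.3 off [ 9.5 -0.4]
scene 469 c [ 0.5904 -0.3971] sz [0.061 0.06 ] ang 19.4 off [5.2 5.9]
top 322 c [ 0.6284 -0.2767] sz [0.062 0.06 ] ang 52.8 off [7.4 0.7]
top 327 c [ 0.5892 -0.3963] sz [0.058 0.064] ang 21.9 off [2.5 9. ]
top 120 c [ 0.5357 -0.2743] sz [0.037 0.038] ang 9.9 off [0.3 0.2]
[[5.0, -0.1, 0.2, 0], [5.0, -0.1, 0.2, 0], [5.0, -0.1, 0.2, 0], [5.0, -0.1, 0.3, 0], [4.9, -0.1, 0.2, 0]]
[[5.0, -0.1, 0.3, 0], [4.9, -0.1, 0.2, 0], [5.0, -0.1, 0.3, 0]]
--
[[0.0, 0.0, 4.1, 0], [0.0, 0.0, 4.1, 0], [0.0, 0.0, 4.0, 0], [0.0, 0.0, 4.1, 0]]
--
end [ 0.5372 -0.2755  0.0065] -87.0
[[0.0, 0.0, -4.5, 0], [0.0, 0.0, -4.5, 0], [0.0, 0.0, -4.5, 0], [0.0, 0.0, -4.6, 0]]
--
[[-5.0, -1.0, 0.0, 0], [-5.0, -1.0, 0.0, 0], [-5.0, -0.9, 0.0, 0], [-5.0, -1.0, 0.0, 0], [-5.0, -0.9, 0.0, 0]]
[[-5.0, -1.0, 0.0, 0], [-5.0, -0.9, 0.0, 0], [-5.0, -1.0, 0.0, 0]]
--
[[0.0, 0.0, 4.2, 0], [0.0, 0.0, 4.3, 0]]
--
[[0.0, 0.0, 1.7, 0], [0.0, 0.0, 1.7, 0]]
--
end [0.593 0.128 0.071] -87
```

Request:
apply_moves([
  [5.0,-0.1,0.2,0],
  [5.0,-0.1,0.2,0],
  [5.0,-0.1,0.2,0],
  [5.0,-0.1,0.3,0],
  [4.9,-0.1,0.2,0],
], jaw=0.45)

```text
t: 18.0
tcp_pos: [0.5249, -0.128, 0.1752]
orientation: [0.001, 0.725, -0.688, -0.002]
force: [1.3, 0.4, 0.7]
width: 0.0637
```

Request:
apply_moves([
  [5.0,-0.1,0.3,0],
  [4.9,-0.1,0.2,0],
  [5.0,-0.1,0.3,0],
  [0,0,0,0],
  [0,0,0,0],
])

```text
t: 18.62
tcp_pos: [0.5359, -0.2744, 0.1675]
orientation: [0.0, 0.725, -0.688, -0.002]
force: [-1.0, 0.6, -0.4]
width: 0.0638
```

Request:
apply_moves([
  [0,0,4.1,0],
  [0,0,4.1,0],
  [0,0,4.0,0],
  [0,0,4.0,0],
  [0,0,0,0],
])

```text
t: 19.25
tcp_pos: [0.5343, -0.2719, 0.0043]
orientation: [0.001, 0.726, -0.688, -0.004]
force: [0.6, -0.0, 0.3]
width: 0.0636
```

Request:
apply_moves([
  [0,0,0,0],
  [0,0,0,0],
  [0,0,0,0],
  [0,0,0,0],
], jaw=-1)

```text
t: 19.75
tcp_pos: [0.5382, -0.276, 0.0088]
orientation: [-0.0, 0.725, -0.688, 0.001]
force: [0.3, 1.6, 7.6]
width: 0.039
```

Request:
apply_moves([
  [0,0,-4.5,0],
  [0,0,-4.5,0],
  [0,0,-4.5,0],
  [0,0,-4.6,0],
])

```text
t: 20.25
tcp_pos: [0.5368, -0.2755, 0.1901]
orientation: [-0.0, 0.725, -0.688, 0.0]
force: [0.8, -0.5, 0.0]
width: 0.039
```

Request:
apply_moves([
  [-5.0,-1.0,0,0],
  [-5.0,-1.0,0,0],
  [-5.0,-0.9,0,0],
  [-5.0,-1.0,0,0],
  [-5.0,-0.9,0,0],
])

```text
t: 20.88
tcp_pos: [0.572, -0.0219, 0.1888]
orientation: [-0.0, 0.725, -0.688, 0.0]
force: [0.7, 0.4, -0.4]
width: 0.0388
```

Request:
apply_moves([
  [-5.0,-1.0,0,0],
  [-5.0,-0.9,0,0],
  [-5.0,-1.0,0,0],
  [0,0,0,0],
  [0,0,0,0],
])

```text
t: 21.5
tcp_pos: [0.5927, 0.1275, 0.1883]
orientation: [0.0, 0.726, -0.688, 0.0]
force: [1.1, -0.9, -0.5]
width: 0.039
```

```bash
python3 - <<'E'
from h import *
p,psi,st=pose(); print(p,psi,st['width'],st['force'])
b=D(42,60)
plan([(*b,.10,-87,4.2),(*b,.0725,-87,1.5)])
E
```

```text
[0.59266278 0.12753267 0.18832482] -86.94165754957278 0.03902121540097832 [ 1.10396449 -0.90324873 -0.48675278]
[[0.0, 0.0, 2.9, 0], [0.0, 0.0, 3.0, 0], [-0.1, 0.0, 2.9, 0]]
--
[[0.0, 0.0, 1.4, 0], [0.0, 0.0, 1.4, 0]]
--
end [0.5926 0.1285 0.0723] -86.9
```

Request:
apply_moves([
  [0,0,2.9,0],
  [0,0,3.0,0],
  [-0.1,0,2.9,0],
  [0,0,1.5,0],
  [0,0,1.4,0],
])

```text
t: 22.12
tcp_pos: [0.5932, 0.1279, 0.071]
orientation: [-0.0, 0.725, -0.689, 0.0]
force: [-0.4, -0.1, 0.3]
width: 0.0393
```

Request:
apply_moves([
  [0,0,0,0],
  [0,0,0,0],
  [0,0,0,0],
], jaw=0.2)

```text
t: 22.5
tcp_pos: [0.5937, 0.1291, 0.0721]
orientation: [-0.001, 0.726, -0.688, 0.001]
force: [-0.6, -1.0, 0.8]
width: 0.0524
```

Request:
apply_moves([
  [0,0,-3,0],
  [0,0,-4.5,0],
  [0,0,-4.5,0],
  [0,0,0,0],
])

```text
t: 23.0
tcp_pos: [0.5961, 0.1295, 0.196]
orientation: [-0.004, 0.726, -0.688, 0.003]
force: [0.4, -0.8, -0.5]
width: 0.0523
```

```bash
python3 - <<'E'
from h import *
p,psi,st=pose(); print(p,psi,st['width'],st['force'])
fits()
a=(.628,-.2555); b=D(-56,-30)
plan([(*a,.12,-127.7,5.5),(*a,.006,-127.7,4)])
plan([(*a,.16,-127.7,4.5),(*b,.16,-87,5.5)],start=(*a,.006,-127.7))
s=dict(np.load('scene.npz'));show(s,None,(200,100,340,260),'s2',4)
E
```

```text
[0.59610947 0.12945718 0.19601489] -86.9612778091017 0.0523262405794133 [ 0.44594429 -0.8226346  -0.540553  ]
scene 436 c [ 0.6303 -0.2791] sz [0.061 0.06 ] ang 53.0 off [ 9.4 -0.7]
scene 464 c [ 0.5903 -0.3975] sz [0.064 0.058] ang 15.8 off [5.  6.7]
top 319 c [ 0.6291 -0.277 ] sz [0.061 0.059] ang 53.0 off [6.7 0.9]
top 325 c [ 0.5888 -0.3951] sz [0.058 0.063] ang 21.4 off [3.  7.8]
[[4.8, -0.2, 0.9, 5], [4.8, -0.6, 0.9, 5], [4.7, -1.0, 0.9, 5], [4.6, -1.4, 0.9, 5], [4.5, -1.8, 0.9, 5]]
[[4.3, -2.2, 0.9, 5], [4.1, -2.6, 0.9, 5], [3.8, -2.9, 0.9, 6]]
--
[[0.0, 0.0, 3.8, 0], [0.0, 0.0, 3.8, 0], [0.0, 0.0, 3.8, 0]]
--
end [ 0.6278 -0.255   0.0058] -128.0
[[0.0, 0.0, -3.9, 0], [0.0, 0.0, -3.8, 0], [0.0, 0.0, -3.9, 0], [0.0, 0.0, -3.8, 0]]
--
[[-2.5, 4.6, 0.0, -7], [-3.0, 4.3, 0.0, -7], [-3.6, 3.9, 0.0, -7], [-4.0, 3.4, 0.0, -7], [-4.4, 3.0, 0.0, -6]]
[[-4.6, 2.4, 0.0, -7]]
--
end [0.4998 0.0328 0.16  ] -86.7
```

View pics/s2.png

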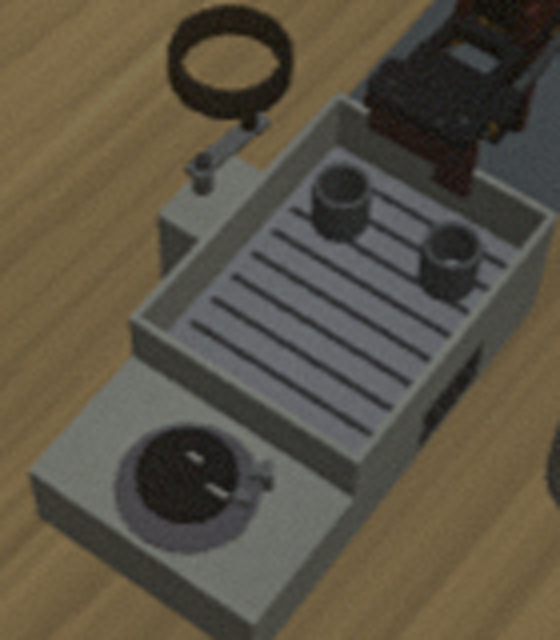

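Request:
apply_moves([
  [4.8,-0.2,0.9,5],
  [4.8,-0.6,0.9,5],
  [4.7,-1.0,0.9,5],
  [4.6,-1.4,0.9,5],
  [4.5,-1.8,0.9,5],
], jaw=0.05)

```text
t: 23.72
tcp_pos: [0.6128, -0.1122, 0.1439]
orientation: [-0.001, -0.558, 0.83, 0.001]
force: [1.6, 0.1, -0.4]
width: 0.0461
```

Request:
apply_moves([
  [4.3,-2.2,0.9,5],
  [4.1,-2.6,0.9,5],
  [3.8,-2.9,0.9,6],
  [0,0,0,0],
  [0,0,0,0],
])

```text
t: 24.35
tcp_pos: [0.6263, -0.2541, 0.1175]
orientation: [-0.001, -0.439, 0.899, 0.002]
force: [0.2, 0.4, -1.0]
width: 0.046
```

Request:
apply_moves([
  [0,0,3.8,0],
  [0,0,3.8,0],
  [0,0,3.7,0],
  [0,0,0,0],
])

```text
t: 24.85
tcp_pos: [0.6255, -0.2522, 0.0037]
orientation: [-0.002, -0.44, 0.898, 0.002]
force: [-0.7, 1.0, 0.8]
width: 0.0464
```

Request:
apply_moves([
  [0,0,0,0],
  [0,0,0,0],
  [0,0,0,0],
  [0,0,0,0],
], jaw=-1)

```text
t: 25.35
tcp_pos: [0.6285, -0.2553, 0.0079]
orientation: [0.001, -0.439, 0.899, -0.001]
force: [-0.7, 1.7, 6.9]
width: 0.0275
```

Request:
apply_moves([
  [0,0,-3.9,0],
  [0,0,-3.8,0],
  [0,0,-3.9,0],
  [0,0,-3.8,0],
])

```text
t: 25.85
tcp_pos: [0.6273, -0.2552, 0.1619]
orientation: [0.0, -0.438, 0.899, -0.0]
force: [0.2, -0.4, -0.8]
width: 0.0271
```

```bash
python3 - <<'E'
from h import *
p,psi,st=pose(); print(p,psi,st['width'],st['force'])
b=D(-56,-30)
plan([(*b,.165,-87,5),(*b,.10,-87,4.2),(*b,.070,-87,1.5)])
s=snap('scene');show(s,None,(140,160,340,310),'s3',4)
E
```

```text
[ 0.62733925 -0.25521189  0.16190962] -127.98507335773384 0.027072781772236452 [ 0.20619939 -0.36926626 -0.81332428]
[[-2.1, 4.0, 0.0, -6], [-2.5, 3.7, -0.1, -6], [-2.9, 3.4, 0.0, -6], [-3.3, 3.1, -0.1, -6], [-3.6, 2.8, 0.0, -6]]
[[-3.8, 2.4, -0.1, -5], [-4.0, 2.1, 0.0, -6]]
--
[[0.0, 0.0, 3.2, 0], [0.0, 0.0, 3.3, 0]]
--
[[0.0, 0.0, 1.5, 0], [0.0, 0.0, 1.5, 0]]
--
end [0.499  0.033  0.0699] -87.0
```

View pics/s3.png

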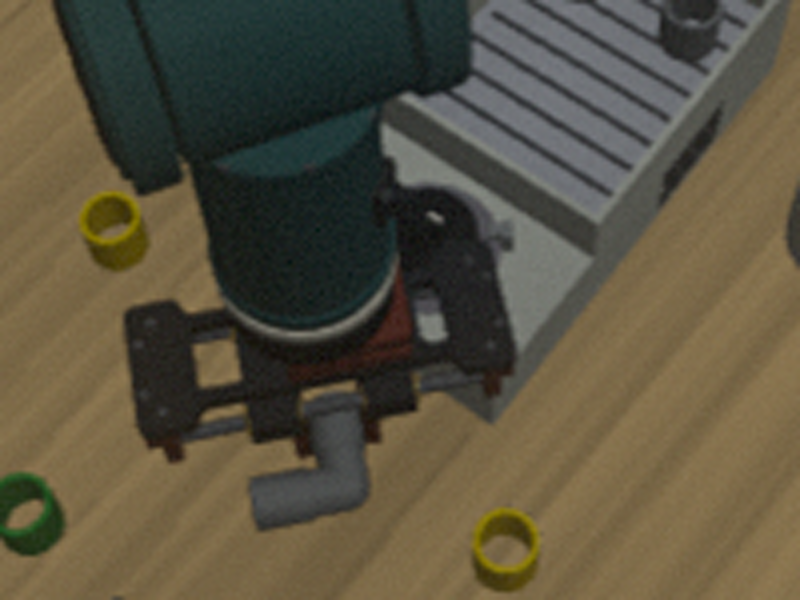

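The elbow is held across leg A ((335,430) in the crop) and hangs level. I carry it into the tray.

Request:
apply_moves([
  [-2.1,4.0,0,-6],
  [-2.5,3.7,-0.1,-6],
  [-2.9,3.4,0,-6],
  [-3.3,3.1,-0.1,-6],
  [-3.6,2.8,0,-6],
])

```text
t: 26.52
tcp_pos: [0.5359, -0.0478, 0.1624]
orientation: [0.0, -0.657, 0.754, -0.0]
force: [0.8, 0.9, -0.7]
width: 0.0276
```

Request:
apply_moves([
  [-3.8,2.4,-0.1,-5],
  [-4.0,2.1,0,-6],
  [0,0,0,0],
  [0,0,3.2,0],
  [0,0,3.2,0],
])

```text
t: 27.15
tcp_pos: [0.5006, 0.0323, 0.0991]
orientation: [-0.001, 0.725, -0.689, 0.001]
force: [-0.8, 0.0, -0.3]
width: 0.0276
```

Request:
apply_moves([
  [0,0,1.5,0],
  [0,0,1.5,0],
  [0,0,0,0],
])

```text
t: 27.52
tcp_pos: [0.4993, 0.0328, 0.0687]
orientation: [0.0, 0.725, -0.688, -0.0]
force: [-0.9, 0.5, -0.8]
width: 0.0273
```

Request:
apply_moves([
  [0,0,0,0],
  [0,0,0,0],
  [0,0,0,0],
], jaw=-0.1)

```text
t: 27.9
tcp_pos: [0.4996, 0.0331, 0.0697]
orientation: [-0.0, 0.726, -0.688, 0.0]
force: [-0.4, -0.1, 0.7]
width: 0.0397
```

Request:
apply_moves([
  [0,0,-3,0],
  [0,0,-4.5,0],
  [0,0,-2,0],
  [0,0,0,0],
])

```text
t: 28.4
tcp_pos: [0.5006, 0.0331, 0.1659]
orientation: [-0.001, 0.726, -0.688, 0.002]
force: [0.2, -0.3, -0.0]
width: 0.0395
```

```bash
python3 - <<'E'
from h import *
p,psi,st=pose(); print(p,psi,st['width'],st['force'])
fits()
s=dict(np.load('scene.npz'));show(s,None,(100,100,340,360),'s4',2.3)
A=np.radians(198.7); c=np.array([.5897,-.3963]); a=c+[.015*np.cos(A)+.017*np.sin(A),.015*np.sin(A)-.017*np.cos(A)]; print(a)
plan([(*a,.13,-71.3,5.5),(*a,.006,-71.3,4.2)])
E
```

```text
[0.50063386 0.03305146 0.16591127] -86.97003742642157 0.03949983323453847 [ 0.24273966 -0.32242208 -0.03348315]
scene 468 c [ 0.5902 -0.3974] sz [0.061 0.06 ] ang 20.1 off [5.1 6.4]
top 325 c [ 0.5889 -0.3957] sz [0.059 0.062] ang 20.6 off [2.8 8.4]
[ 0.57004142 -0.38500662]
[[5.3, -0.6, 0.4, -2], [5.3, -0.4, 0.4, -2], [5.3, -0.3, 0.4, -2], [5.3, -0.1, 0.4, -2], [5.3, 0.1, 0.4, -2]]
[[5.3, 0.3, 0.5, -2], [5.3, 0.5, 0.4, -2], [5.2, 0.7, 0.5, -2]]
--
[[0.0, 0.0, 4.1, 0], [0.0, 0.0, 4.1, 0], [0.0, 0.0, 4.2, 0]]
--
end [ 0.5705 -0.3851  0.0057] -71.0
```

View pics/s4.png

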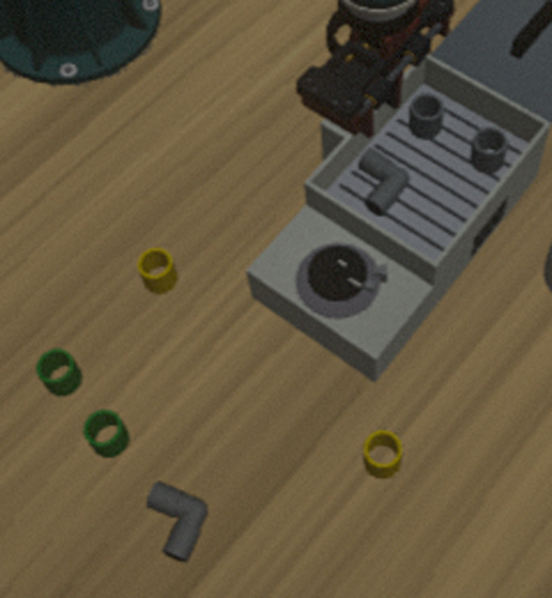

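Elbow 1 lies flat on the tray's left side with both sleeves upright at the back; elbow 2 is at (180,515), undisturbed.

Request:
apply_moves([
  [5.3,-0.6,0.4,-2],
  [5.3,-0.4,0.4,-2],
  [5.3,-0.3,0.4,-2],
  [5.3,-0.1,0.4,-2],
  [5.3,0.1,0.4,-2],
], jaw=0.05)

```text
t: 29.12
tcp_pos: [0.5436, -0.2298, 0.1421]
orientation: [0.0, 0.783, -0.622, -0.002]
force: [0.0, 0.6, 0.5]
width: 0.0463
```

Request:
apply_moves([
  [5.3,0.3,0.5,-2],
  [5.3,0.5,0.4,-2],
  [5.2,0.7,0.5,-2],
  [0,0,0,0],
  [0,0,0,0],
])

```text
t: 29.75
tcp_pos: [0.5698, -0.384, 0.1282]
orientation: [-0.0, 0.814, -0.581, -0.002]
force: [0.0, 0.8, 0.6]
width: 0.0459
```

Request:
apply_moves([
  [0,0,4.1,0],
  [0,0,4.1,0],
  [0,0,4.1,0],
  [0,0,0,0],
])

```text
t: 30.25
tcp_pos: [0.5688, -0.3816, 0.0042]
orientation: [-0.0, 0.815, -0.58, -0.004]
force: [-1.6, -0.6, 0.8]
width: 0.046
```

Request:
apply_moves([
  [0,0,0,0],
  [0,0,0,0],
  [0,0,0,0],
  [0,0,0,0],
], jaw=-1)

```text
t: 30.75
tcp_pos: [0.572, -0.3856, 0.0091]
orientation: [-0.0, 0.814, -0.581, 0.001]
force: [-0.1, 1.3, 7.2]
width: 0.0274
```

Request:
apply_moves([
  [0,0,-3.9,0],
  [0,0,-3.8,0],
  [0,0,-3.9,0],
  [0,0,-3.8,0],
])

```text
t: 31.25
tcp_pos: [0.5708, -0.3852, 0.163]
orientation: [0.0, 0.814, -0.581, 0.0]
force: [0.9, -0.4, -0.1]
width: 0.0274
```

```bash
python3 - <<'E'
from h import *
p,psi,st=pose(); print(p,psi,st['width'],st['force'])
b=D(28,-30)
plan([(*b,.165,-87,5.3),(*b,.10,-87,4.2),(*b,.070,-87,1.5)])
E
```

```text
[ 0.57080253 -0.38521521  0.16302213] -70.98654141981181 0.02736009092321472 [ 0.92744637 -0.44531914 -0.14708844]
[[-4.9, -1.9, 0.0, 2], [-5.0, -1.7, 0.0, 2], [-5.1, -1.5, 0.0, 2], [-5.1, -1.3, 0.0, 2], [-5.2, -1.2, 0.0, 2]]
[[-5.2, -1.0, -0.1, 2], [-5.2, -0.8, 0.0, 2], [-5.3, -0.6, -0.1, 2]]
--
[[0.0, 0.0, 3.3, 0], [0.1, 0.0, 3.2, 0]]
--
[[0.0, 0.0, 1.5, 0], [0.0, 0.0, 1.5, 0]]
--
end [0.5835 0.037  0.07  ] -87.0
```

Request:
apply_moves([
  [-4.9,-1.9,0,2],
  [-5.0,-1.7,0,2],
  [-5.1,-1.5,0,2],
  [-5.1,-1.3,0,2],
  [-5.2,-1.2,0,2],
])

```text
t: 31.88
tcp_pos: [0.5788, -0.1193, 0.1618]
orientation: [-0.0, 0.76, -0.65, 0.0]
force: [0.8, 0.6, -0.5]
width: 0.0275
```

Request:
apply_moves([
  [-5.2,-1.0,-0.1,2],
  [-5.2,-0.8,0,2],
  [-5.3,-0.6,-0.1,2],
  [0,0,0,0],
  [0,0,3.0,0],
])

```text
t: 32.5
tcp_pos: [0.5859, 0.0379, 0.1355]
orientation: [-0.002, 0.726, -0.688, 0.003]
force: [0.6, -0.1, -0.6]
width: 0.0272
```

Request:
apply_moves([
  [0.1,0,3.2,0],
  [0,0,1.5,0],
  [0,0,1.6,0],
  [0,0,0,0],
])

```text
t: 33.0
tcp_pos: [0.5834, 0.0367, 0.0697]
orientation: [0.0, 0.725, -0.688, -0.0]
force: [0.8, 0.0, -0.3]
width: 0.0273
```

Request:
apply_moves([
  [0,0,0,0],
  [0,0,0,0],
  [0,0,0,0],
], jaw=-0.1)

```text
t: 33.38
tcp_pos: [0.5839, 0.0371, 0.0707]
orientation: [-0.0, 0.726, -0.688, 0.0]
force: [-0.3, -0.2, -0.5]
width: 0.0397
```

Request:
apply_moves([
  [0,0,-3,0],
  [0,0,-4.5,0],
  [0,0,-4,0],
  [-5,0,0,0],
  [-5,0,0,0],
])

```text
t: 34.0
tcp_pos: [0.5789, 0.1377, 0.1865]
orientation: [-0.001, 0.725, -0.689, 0.001]
force: [0.4, 0.6, -0.5]
width: 0.0394
```

Request:
apply_moves([
  [-5,0,0,0],
  [-5,0,0,0],
  [0,0,0,0],
])

```text
t: 34.38
tcp_pos: [0.5726, 0.2401, 0.1855]
orientation: [-0.001, 0.727, -0.687, -0.0]
force: [0.2, -0.7, -1.0]
width: 0.0394
```

```bash
python3 - <<'E'
from h import *
p,psi,st=pose(); print(p,psi,st['width'],st['force'])
fits()
s=dict(np.load('scene.npz'));show(s,None,(200,70,400,230),'s5',4)
for n in('scene','top'):
    s=dict(np.load(n+'.npz'));P=cloud(s);z=P[...,2]; d=P[...,:2]-C
    x=np.cos(TH)*d[...,0]+np.sin(TH)*d[...,1]; y=-np.sin(TH)*d[...,0]+np.cos(TH)*d[...,1]
    m=(z>.070)&(z<.12)&(abs(x)<.074)&(abs(y)<.10); k,l,st,_=cv2.connectedComponentsWithStats(m.astype(np.uint8))
    for i in range(1,k):
        if st[i,4]>40:
            print(n,st[i,4],'x',(np.percentile(x[l==i],[1,99])*1e3).round(),'y',(np.percentile(y[l==i],[1,99])*1e3).round(),'z',np.percentile(z[l==i],98).round(3))
E
```

```text
[0.57256221 0.24013692 0.1854517 ] -86.7384439993862 0.03936237521634003 [ 0.17089362 -0.73676078 -0.99559535]
scene 212 x [-63. -26.] y [36. 74.] z 0.101
scene 224 x [22. 60.] y [38. 77.] z 0.101
scene 356 x [-70.  -9.] y [-81. -22.] z 0.089
scene 369 x [12. 71.] y [-81. -22.] z 0.089
top 393 x [10. 70.] y [-75. -16.] z 0.09
top 138 x [20. 59.] y [43. 81.] z 0.102
top 400 x [-71. -10.] y [-74. -15.] z 0.089
top 126 x [-65. -26.] y [40. 79.] z 0.103
```

View pics/s5.png

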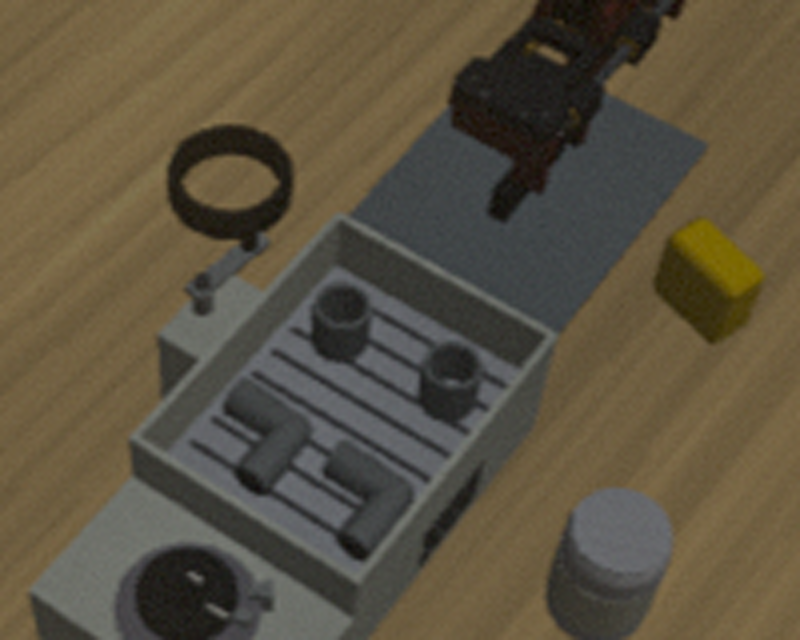

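All four fittings lie side by side in the tray: elbows at (270,440) and (370,500), sleeves at (340,320) and (450,380). The lid lies flat. I fetch the lid next.

```bash
python3 - <<'E'
from h import *
t=(.5054,.3549)
plan([(*t,.15,3,5),(*t,.0175,3,4)])
E
```

```text
[[-1.2, 0.6, 0.4, -9], [-1.3, 0.4, 0.3, -9], [-1.3, 0.2, 0.4, -9], [-1.4, 0.0, 0.3, -9], [-1.3, -0.2, 0.4, -9]]
[[-1.3, -0.4, 0.3, -9], [-1.2, -0.6, 0.4, -9], [-1.1, -0.8, 0.3, -9], [-1.0, -1.0, 0.4, -9], [-0.7, -1.2, 0.3, -9]]
--
[[0.0, 0.0, 3.3, 0], [0.0, 0.0, 3.3, 0], [0.0, 0.0, 3.3, 0], [0.0, 0.0, 3.4, 0]]
--
end [0.5058 0.3552 0.0172] 3.1
```

Request:
apply_moves([
  [-1.2,0.6,0.4,-9],
  [-1.3,0.4,0.3,-9],
  [-1.3,0.2,0.4,-9],
  [-1.4,0,0.3,-9],
  [-1.3,-0.2,0.4,-9],
])

```text
t: 35.1
tcp_pos: [0.5399, 0.2937, 0.1672]
orientation: [0.0, 0.934, -0.357, 0.0]
force: [0.0, -0.4, -0.2]
width: 0.0397
```

Request:
apply_moves([
  [-1.3,-0.4,0.3,-9],
  [-1.2,-0.6,0.4,-9],
  [-1.1,-0.8,0.3,-9],
  [-1.0,-1.0,0.4,-9],
  [-0.7,-1.2,0.3,-9],
])

```text
t: 35.72
tcp_pos: [0.5066, 0.3536, 0.1502]
orientation: [0.0, 1.0, 0.028, -0.0]
force: [0.5, 0.7, 0.3]
width: 0.0395
```

Request:
apply_moves([
  [0,0,0,0],
  [0,0,0,0],
  [0,0,3.3,0],
  [0,0,3.3,0],
  [0,0,0,0],
])

```text
t: 36.35
tcp_pos: [0.5048, 0.3532, 0.0822]
orientation: [0.001, 1.0, 0.025, -0.002]
force: [-0.5, -0.0, -0.1]
width: 0.0393
```

```bash
python3 - <<'E'
from h import *
p,psi,st=pose(); print(p,psi,st['width'],st['force'])
t=(.5054,.3549)
plan([(*t,.0175,3,3.6)])
E
```

```text
[0.50479349 0.35321749 0.08217042] 2.867660671175542 0.03933323572989605 [-0.45673447 -0.02600243 -0.06586333]
[[0.0, -0.1, 3.2, 0], [0.1, -0.1, 3.3, 0]]
--
end [0.5057 0.3553 0.0172] 2.9
```

Request:
apply_moves([
  [0,0,3.3,0],
  [0,0,3.2,0],
  [0,0,0,0],
  [0,0,0,0],
])

```text
t: 36.85
tcp_pos: [0.5076, 0.3556, 0.021]
orientation: [-0.001, 1.0, 0.026, 0.001]
force: [0.2, -0.5, 0.2]
width: 0.0398
```

Request:
apply_moves([
  [0,0,0,0],
  [0,0,0,0],
  [0,0,0,0],
  [0,0,0,0],
  [0,0,0,0],
], jaw=-1)

```text
t: 37.48
tcp_pos: [0.5063, 0.3554, 0.02]
orientation: [-0.0, 1.0, 0.026, 0.0]
force: [-2.3, -0.2, 6.0]
width: 0.0157
```

```bash
python3 - <<'E'
from h import *
p,psi,st=pose(); print(p,psi,st['width'],st['force']); h=np.load('lidhome.npy'); print(h)
hx=(p[0]+.049,p[1]-.2911); print(hx)
plan([(p[0],p[1],.20,psi,4),(*hx,.20,3.01,4.5),(*hx,.14,3.01,3)])
E
```

```text
[0.50633918 0.355394   0.01999759] 3.0223493184518606 0.015708243848708003 [-2.26521116 -0.22352473  6.01924822]
[0.5544464  0.06381226 0.12203544 3.01469222]
(np.float64(0.5553391808541848), np.float64(0.06429399741493902))
[[0.0, 0.0, -3.6, 0], [0.0, 0.0, -3.6, 0], [0.0, 0.0, -3.6, 0], [0.0, 0.0, -3.6, 0], [0.0, 0.0, -3.6, 0]]
--
[[0.5, 4.2, 0.0, 0], [0.5, 4.2, 0.0, 0], [0.5, 4.2, 0.0, 0], [0.5, 4.2, 0.0, 0], [0.5, 4.2, 0.0, 0]]
[[0.4, 4.2, 0.0, 0], [0.5, 4.1, 0.0, 0]]
--
[[0.0, 0.0, 3.0, 0], [0.0, 0.0, 3.0, 0]]
--
end [0.5557 0.0646 0.14  ] 3.0
```

Request:
apply_moves([
  [0,0,-3.6,0],
  [0,0,-3.6,0],
  [0,0,-3.6,0],
  [0,0,-3.6,0],
  [0,0,-3.6,0],
])

```text
t: 38.1
tcp_pos: [0.5056, 0.3548, 0.1997]
orientation: [0.0, 1.0, 0.026, -0.001]
force: [0.7, 1.0, -2.9]
width: 0.0157
```

Request:
apply_moves([
  [0.5,4.2,0,0],
  [0.5,4.2,0,0],
  [0.5,4.2,0,0],
  [0.5,4.2,0,0],
  [0.4,4.2,0,0],
])

```text
t: 38.72
tcp_pos: [0.5408, 0.1453, 0.1987]
orientation: [0.0, 1.0, 0.026, -0.0]
force: [0.6, 0.1, -3.3]
width: 0.016
```

Request:
apply_moves([
  [0.4,4.2,0,0],
  [0.5,4.1,0,0],
  [0,0,0,0],
  [0,0,0,0],
])

```text
t: 39.22
tcp_pos: [0.554, 0.0646, 0.1987]
orientation: [-0.0, 1.0, 0.026, -0.001]
force: [1.2, -0.3, -3.2]
width: 0.0156
```

Request:
apply_moves([
  [0,0,3.0,0],
  [0,0,3.0,0],
  [0,0,0,0],
  [0,0,0,0],
])

```text
t: 39.72
tcp_pos: [0.5551, 0.0651, 0.14]
orientation: [-0.0, 1.0, 0.027, 0.0]
force: [0.1, -0.4, -2.2]
width: 0.0158
```

```bash
python3 - <<'E'
from h import *
p,psi,st=pose(); print(p,psi,st['width'],st['force'])
s=snap('scene');show(s,None,(200,70,400,230),'s6',4)
E
```

```text
[0.55507871 0.06514174 0.13995294] 3.081720490013719 0.01577799985262535 [ 0.14300021 -0.41322738 -2.19030902]
```

View pics/s6.png

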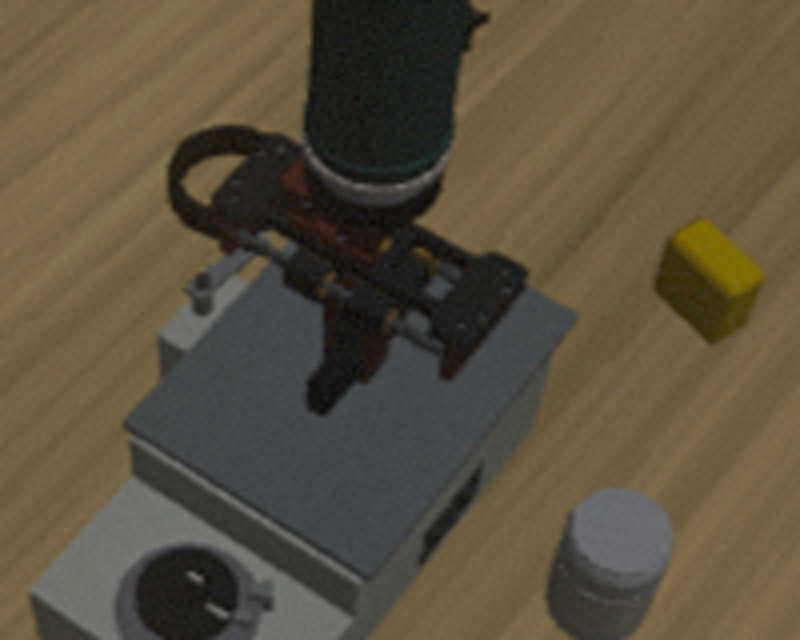

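The lid hovers aligned over the tray. I lower it.

Request:
apply_moves([
  [0,0,0.7,0],
  [0,0,0.6,0],
  [0,0,0.2,0],
  [0,0,0,0],
  [0,0,0,0],
])

```text
t: 40.4
tcp_pos: [0.5546, 0.0643, 0.125]
orientation: [-0.0, 1.0, 0.026, 0.0]
force: [-3.2, 1.3, 5.2]
width: 0.0158
```

```bash
python3 - <<'E'
from h import *
p,psi,st=pose(); print(p,psi,st['width'],st['force'],st['wrist_torque'])
E
```

```text
[0.5545568  0.06432277 0.12498575] 3.011822592657062 0.015795771521623463 [-3.16159133  1.33266601  5.20502388] [ 0.00498335  0.43966674 -0.01155928]
```

Request:
apply_moves([
  [0,0,0.1,0],
  [0,0,0,0],
])

```text
t: 40.65
tcp_pos: [0.5545, 0.0643, 0.125]
orientation: [-0.0, 1.0, 0.026, 0.0]
force: [-4.4, -0.2, 14.5]
width: 0.0157
```

Request:
apply_moves([
  [0,0,0,0],
  [0,0,0,0],
  [0,0,0,0],
  [0,0,-4,0],
  [0,0,-4,0],
], jaw=-0.1)

```text
t: 41.28
tcp_pos: [0.5542, 0.0643, 0.2034]
orientation: [-0.0, 1.0, 0.026, -0.001]
force: [0.3, -0.5, -0.3]
width: 0.0396
```

Request:
apply_moves([
  [0,-5,-1,0],
  [0,-5,0,0],
  [0,-5,0,0],
  [0,0,0,0],
])

```text
t: 41.78
tcp_pos: [0.5463, 0.2171, 0.213]
orientation: [-0.001, 1.0, 0.028, -0.0]
force: [0.1, 0.6, -0.5]
width: 0.0397
```

```bash
python3 - <<'E'
from h import *
p,psi,st=pose(); print(p,psi,st['width'],st['force'])
for n in('scene','top'):
    s=snap(n); P=cloud(s); z=P[...,2]
    d=P[...,:2]-C; x=np.cos(TH)*d[...,0]+np.sin(TH)*d[...,1]; y=-np.sin(TH)*d[...,0]+np.cos(TH)*d[...,1]
    m=(abs(x)<.1)&(abs(y)<.13)&(z>.108)&(z<.126); k,l,sx,_=cv2.connectedComponentsWithStats(m.astype(np.uint8)); i=1+np.argmax(sx[1:,4]); m=l==i
    q=P[m]; print(n,cv2.minAreaRect(q[:,:2].astype(np.float32)))
    m&=(x>-.08)&(x<.08)&((abs(x)>.02))&(abs(y)<.1)&(z>.112)&(z<.124); q=P[m]
    A=np.c_[x[m],y[m],np.ones(m.sum())]; print(np.linalg.lstsq(A,q[:,2],rcond=None)[0])
    m=(P[...,0]>.415)&(P[...,0]<.50)&(P[...,1]>.05)&(P[...,1]<.14)&(z>.135)&(z<.165); print('peg',m.sum(),np.median(P[m],0) if m.any() else '')
s=dict(np.load('scene.npz'));show(s,None,(220,90,380,210),'s7',5)
pv=D(-116,0)+[.001,.0015]
ang=np.radians(72); 
E
```

```text
[0.54631645 0.21711579 0.21297085] 3.245630749762563 0.03967740651534824 [ 0.11816681  0.59916112 -0.47948314]
scene ((0.5539610385894775, 0.06429208815097809), (0.18751688301563263, 0.24272044003009796), 2.75809907913208)
[ 0.00118774 -0.00038608  0.11745744]
peg 32 [0.44207128 0.09946804 0.1502646 ]
top ((0.5542199611663818, 0.0683940052986145), (0.18551939725875854, 0.2403339296579361), 3.140721559524536)
[0.0004337  0.00084918 0.11739176]
peg 24 [0.43888727 0.10457645 0.15500649]
```

View pics/s7.png

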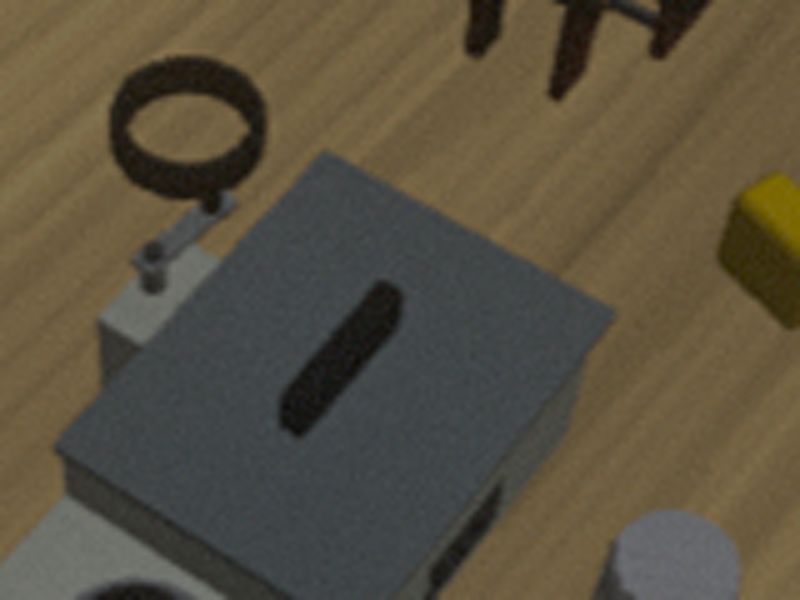

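The lid is home: height 117.4 mm, no tilt, same centre as at the start. Next the catch goes back.

```bash
python3 - <<'E'
from h import *
g=(.4393,.1045)
plan([(*g,.21,-2,4.5),(*g,.135,-2,3)])
E
```

```text
[[-2.8, 2.6, 0.1, 1], [-2.8, 2.6, 0.1, 1], [-2.7, 2.7, 0.0, 2], [-2.7, 2.8, 0.1, 1]]
--
[[0.0, 0.0, 2.5, 0], [0.0, 0.0, 2.5, 0], [0.0, 0.0, 2.5, 0]]
--
end [0.439  0.1045 0.1348] -1.9
```

Request:
apply_moves([
  [-2.8,2.6,0.1,1],
  [-2.8,2.6,0.1,1],
  [-2.7,2.7,0,2],
  [-2.7,2.8,0.1,1],
  [0,0,0,0],
])

```text
t: 42.5
tcp_pos: [0.4366, 0.1021, 0.2099]
orientation: [0.0, 1.0, -0.019, -0.001]
force: [0.5, -0.5, 0.3]
width: 0.0397
```

Request:
apply_moves([
  [0,0,0,0],
  [0,0,2.5,0],
  [0,0,2.5,0],
  [0,0,2.4,0],
  [0,0,0,0],
])

```text
t: 43.12
tcp_pos: [0.4387, 0.1049, 0.1348]
orientation: [0.0, 1.0, -0.017, -0.002]
force: [-0.3, -0.2, -0.0]
width: 0.0395
```

Request:
apply_moves([
  [0,0,0,0],
  [0,0,0,0],
  [0,0,0,0],
  [0,0,0,0],
  [0,0,0,0],
], jaw=-1)

```text
t: 43.75
tcp_pos: [0.4396, 0.1048, 0.1368]
orientation: [-0.0, 1.0, -0.017, 0.001]
force: [-1.5, 0.4, 6.3]
width: 0.0112
```

```bash
python3 - <<'E'
from h import *
p,psi,st=pose(); print(p,psi,st['width'],st['force'],st['wrist_torque'])
E
```

```text
[0.43964072 0.10481804 0.13677832] -1.982335404815453 0.01120568228247905 [-1.48701013  0.37062726  6.32201949] [0.12546183 0.00319964 0.01181981]
```

Request:
apply_moves([
  [0.63,0.045,0,8.2],
  [0.63,0.045,0,8.2],
  [0.63,0.045,0,8.2],
  [0.63,0.045,0,8.2],
  [0.63,0.045,0,8.2],
])

```text
t: 44.38
tcp_pos: [0.4677, 0.0919, 0.1367]
orientation: [0.001, 0.93, -0.368, 0.0]
force: [-2.0, -4.0, 8.1]
width: 0.0111
```

Request:
apply_moves([
  [0.63,0.045,0,8.2],
  [0.63,0.045,0,8.2],
  [0.63,0.045,0,8.2],
  [0.63,0.045,0,8.2],
  [0.63,0.045,0,8.2],
])

```text
t: 45.0
tcp_pos: [0.481, 0.064, 0.1367]
orientation: [0.001, 0.742, -0.67, 0.0]
force: [-2.7, -4.0, 8.4]
width: 0.0114
```

Request:
apply_moves([
  [0,0,0,0],
  [0,0,0,0],
])

```text
t: 45.25
tcp_pos: [0.481, 0.0637, 0.1367]
orientation: [0.001, 0.744, -0.669, 0.001]
force: [-2.6, -5.6, 8.8]
width: 0.0114
```

```bash
python3 - <<'E'
from h import *
p,psi,st=pose(); print(p,psi,st['width'],st['force'],st['wrist_torque'])
d=p[:2]-D(-116,0)-[.001,.0015]; print(np.hypot(*d),np.arctan2(d[1],d[0])-TH)
E
```

```text
[0.48100045 0.06374602 0.13666776] -83.92079258634969 0.011411162520190242 [-2.57813129 -5.59314935  8.8270393 ] [-0.89500061  0.53163127  0.20639527]
0.04220512125401776 0.0025660560890072848
```

```bash
python3 - <<'E'
from h import *
p,psi,st=pose(); k=D(0,-170); print(k)
plan([(p[0],p[1],.20,psi,4),(*k,.20,-86,5),(*k,.13,-86,4),(*k,.088,-86,2)])
E
```

```text
[ 0.56259711 -0.10376702]
[[0.0, 0.0, -3.2, 0], [0.0, 0.0, -3.1, 0]]
--
[[4.4, -1.6, 0.0, 1], [4.3, -1.7, 0.0, 0], [4.4, -1.6, 0.0, 1], [4.3, -1.7, 0.0, 0]]
--
[[0.0, 0.0, 3.5, 0], [0.0, 0.0, 3.5, 0]]
--
[[0.0, 0.0, 1.4, 0], [0.0, 0.0, 1.4, 0], [0.0, 0.0, 1.4, 0]]
--
end [ 0.5622 -0.1037  0.0877] -85.9
```

Request:
apply_moves([
  [0,0,0,0],
  [0,0,0,0],
  [0,0,0,0],
  [0,0,-3.2,0],
  [0,0,-3.2,0],
], jaw=-0.05)

```text
t: 45.88
tcp_pos: [0.481, 0.0653, 0.2004]
orientation: [0.0, 0.743, -0.669, -0.001]
force: [-0.4, -0.4, 0.4]
width: 0.0417
```

Request:
apply_moves([
  [4.4,-1.6,0,1],
  [4.3,-1.7,0,0],
  [4.4,-1.6,0,1],
  [4.4,-1.7,0,0],
  [0,0,0,0],
])

```text
t: 46.5
tcp_pos: [0.5641, -0.1062, 0.1999]
orientation: [-0.0, 0.73, -0.683, 0.001]
force: [-0.0, 1.0, -0.9]
width: 0.0417
```

Request:
apply_moves([
  [0,0,3,0],
  [0,0,2,0],
  [0,0,0,0],
  [0,0,0,0],
])

```text
t: 47.0
tcp_pos: [0.5627, -0.1028, 0.1508]
orientation: [-0.0, 0.732, -0.682, 0.0]
force: [0.6, 0.2, 0.6]
width: 0.0416
```

```bash
python3 - <<'E'
from h import *
p,psi,st=pose(); k=D(0,-170); print(p,psi)
plan([(*k,.11,psi,2),(*k,.088,psi,2)])
s=snap('scene');show(s,None,(190,100,340,250),'s8',4)
P=cloud(s);z=P[...,2]
m=(P[...,0]>.415)&(P[...,0]<.51)&(P[...,1]>.03)&(P[...,1]<.14)&(z>.135)&(z<.165); q=np.median(P[m],0)+[0,.0023,0]; d=q[:2]-D(-116,0)-[.001,.0015]; print('peg',m.sum(),q,np.arctan2(d[1],d[0])-TH)
E
```

```text
[ 0.56271298 -0.10279314  0.15079157] -85.94072648697787
[[0.0, 0.0, 2.0, 0], [0.1, 0.0, 2.1, 0]]
--
[[0.0, 0.0, 1.1, 0], [0.0, 0.0, 1.1, 0]]
--
end [ 0.5628 -0.1038  0.0878] -85.9
peg 13 [0.48296277 0.06633868 0.15504651] 0.05850409330470123
```

View pics/s8.png

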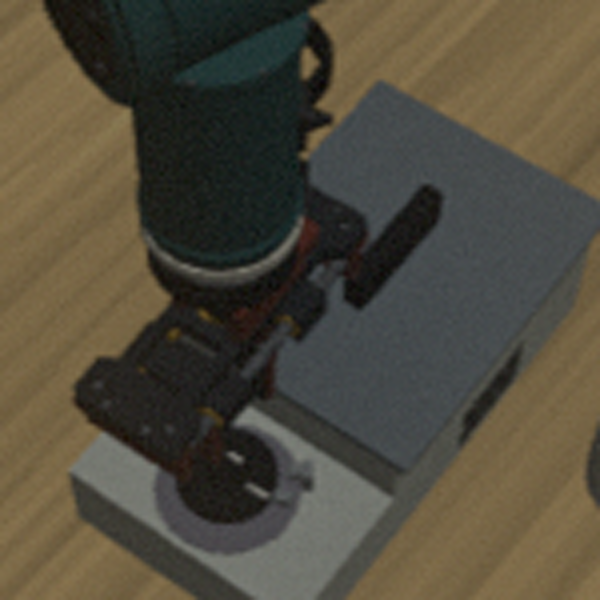

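Fingers straddle the knob ((235,470) in the crop); the catch measures about 0.06 rad. I descend and grip.

Request:
apply_moves([
  [0,0,2.0,0],
  [0.1,0,2.1,0],
  [0,0,1.1,0],
  [0,0,1.1,0],
  [0,0,0,0],
])

```text
t: 47.68
tcp_pos: [0.5623, -0.1042, 0.0868]
orientation: [0.0, 0.731, -0.682, -0.0]
force: [-0.0, 0.2, -0.4]
width: 0.0415
```

Request:
apply_moves([
  [0,0,0,0],
  [0,0,0,0],
  [0,0,0,0],
  [0,0,0,0],
  [0,0,0,0],
], jaw=-1)

```text
t: 48.3
tcp_pos: [0.5631, -0.1044, 0.0877]
orientation: [-0.0, 0.731, -0.682, 0.0]
force: [0.1, 1.3, 5.6]
width: 0.0254
```

```bash
python3 - <<'E'
from h import *
p,psi,st=pose(); print(p,psi,st['width'],st['force'],st['wrist_torque'])
E
```

```text
[ 0.56312436 -0.10440949  0.08772323] -85.97962665296673 0.025370903068279476 [0.06302652 1.29659717 5.63409727] [0.20879094 0.03709043 0.04214336]
```

Knob gripped (25.4 mm). Push in.

Request:
apply_moves([
  [0,0,0.5,0],
  [0,0,0.4,0],
  [0,0,0.2,0],
  [0,0,0,0],
  [0,0,0,0],
])

```text
t: 48.92
tcp_pos: [0.5632, -0.1044, 0.0776]
orientation: [-0.0, 0.731, -0.682, 0.001]
force: [-3.0, 2.3, 13.8]
width: 0.0256
```

Request:
apply_moves([
  [0,0,0.05,-8],
  [0,0,0,-8],
  [0,0,0,-8],
  [0,0,0,-8],
  [0,0,0,-8],
])

```text
t: 49.55
tcp_pos: [0.5623, -0.1027, 0.0775]
orientation: [-0.001, 0.921, -0.389, -0.001]
force: [-5.0, 8.4, 22.0]
width: 0.0255
```

Request:
apply_moves([
  [0,0,0,-8],
  [0,0,0,-8],
  [0,0,0,-8],
  [0,0,0,-8],
  [0,0,0,-8],
])

```text
t: 50.18
tcp_pos: [0.5606, -0.1018, 0.0775]
orientation: [-0.002, 0.999, -0.05, -0.002]
force: [-8.9, 9.7, 26.7]
width: 0.0254
```

Request:
apply_moves([
  [0,0,0,-4],
  [0,0,0,0],
])

```text
t: 50.42
tcp_pos: [0.5605, -0.1023, 0.0772]
orientation: [-0.002, 1.0, -0.017, -0.002]
force: [-9.6, 7.6, 23.5]
width: 0.0256
```

```bash
python3 - <<'E'
from h import *
p,psi,st=pose(); print(p,psi,st['width'],st['force'],st['wrist_torque'])
E
```

```text
[ 0.5604586  -0.10230001  0.07717992] -1.9873061567198351 0.02562557600280507 [-9.57733464  7.61029389 23.5426605 ] [ 1.32415358  1.3193434  -0.23833989]
```

Request:
apply_moves([
  [0,0,-0.6,0],
  [0,0,-0.55,0],
  [0,0,0,0],
])

```text
t: 50.8
tcp_pos: [0.5604, -0.1023, 0.0871]
orientation: [-0.002, 1.0, -0.018, -0.002]
force: [-5.3, 5.7, 7.6]
width: 0.0252
```

Request:
apply_moves([
  [0,0,0,0],
  [0,0,0,0],
  [0,0,0,0],
  [0,0,-3,0],
  [0,0,-5,0],
], jaw=-0.1)

```text
t: 51.42
tcp_pos: [0.5613, -0.1042, 0.1663]
orientation: [-0.001, 1.0, -0.017, -0.002]
force: [-0.0, -0.4, -0.2]
width: 0.0397
```

Request:
apply_moves([
  [-4,4,-2,0],
  [-4,5,0,0],
  [-3,5,0,0],
  [0,5,0,0],
  [0,0,0,0],
])

```text
t: 52.05
tcp_pos: [0.4472, -0.2931, 0.1875]
orientation: [0.001, 1.0, -0.019, 0.001]
force: [-0.6, 0.1, 0.3]
width: 0.0395
```

```bash
python3 - <<'E'
from h import *
p,psi,st=pose(); print(p,psi,st['width'],st['force'])
out=[]
for n,b in(('scene',(190,110,330,260)),('top',(190,130,330,280))):
    s=snap(n); u0,v0,u1,v1=b; out.append(cv2.resize(s['frame'][v0:v1,u0:u1,::-1],(400,429),interpolation=cv2.INTER_CUBIC))
    P=cloud(s);z=P[...,2]; k=D(0,-170); r=np.hypot(P[...,0]-k[0],P[...,1]-k[1])
    print(n,'knob top',np.median(z[(r<.009)]))
    d=P[...,:2]-C; x=np.cos(TH)*d[...,0]+np.sin(TH)*d[...,1]; y=-np.sin(TH)*d[...,0]+np.cos(TH)*d[...,1]
    m=(abs(x)>.02)&(abs(x)<.06)&(abs(y)<.1)&(z>.112)&(z<.124); print('lid z',z[m].mean(), np.linalg.lstsq(np.c_[x[m],y[m],np.ones(m.sum())],z[m],rcond=None)[0])
    m=(P[...,0]>.415)&(P[...,0]<.51)&(P[...,1]>.03)&(P[...,1]<.14)&(z>.137)&(z<.165); q=np.median(P[m],0) if m.any() else 0; print('peg',m.sum(),q)
cv2.imwrite('pics/s9.png',np.hstack(out))
E
```

```text
[ 0.4472034  -0.29312392  0.18745189] -2.219893258637363 0.03949519938060977 [-0.56940088  0.13318373  0.31826714]
scene knob top 0.11075667124168842
lid z 0.11740534561970355 [ 0.00037902 -0.00017432  0.11740414]
peg 33 [0.48139533 0.06067766 0.15264298]
top knob top 0.11065941783441946
lid z 0.11736000791427824 [0.00014535 0.00052978 0.11735997]
peg 24 [0.47788402 0.06519402 0.15495145]
```

View pics/s9.png

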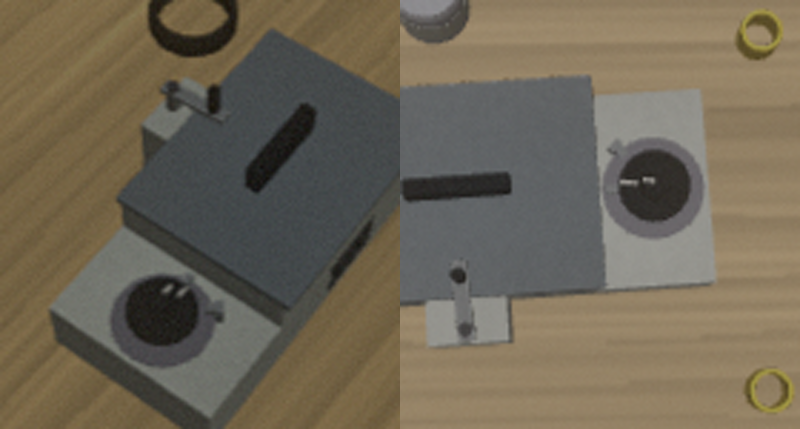

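Catch square (peg (458,275) over pivot (465,328)). Knob pointer now points to dryer +y ((620,183) from centre (653,185)), about 1.4 rad, and the knob top is at 111 mm, so it is out. I hand in.

```bash
python3 -c "
from h import *
print(bot.hand_in())"
```

```text
the job is handed in; nothing more can be done
None
```

The job is handed in, finished at about 52 s of the 210 s allowed. I turned the catch aside, laid the lid on the bench, and put the four fittings present (two elbows, two 40 mm sleeves) flat in the tray. Then I put the lid back, turned the catch over it, and pushed, turned and released the knob.

My last checks, all from camera depth and pictures:

- **Fittings:** seen in the tray just before the lid went on, elbow tops at about 89 mm and sleeve tops at about 101 mm, side by side with none piled up. No grey fitting was left on the bench, and I saw no fitting get knocked aside.
- **Lid:** its top is at 117.4 mm with a tilt of about 0.001 rad or less. The centre matches where it started.
- **Catch:** estimated between 0 and 0.1 rad.
- **Knob:** the pointer is at about 1.4 rad and the top at 110.7 mm (111 expected), so it has sprung out.
- **Gripper:** clear of everything.
- **Can, tape roll and tape measure:** I never went near them and they look unmoved in the pictures, but I did not re-measure their positions at the end.

- **Camera disagreement:** the two cameras disagreed by about 4.5 mm in y. I averaged them, and the grips confirmed the average.
- **Hard contact:** the first sleeve was set down with a brief wrist force of 49 N, under the 120 N limit.

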